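Hang a check weight in the latched hook of a hanging scale

ROBOT

A 7-joint arm with a two-finger parallel gripper is mounted at the origin on a cart in front of the work surface, level with it; the furniture and walls round the work are solid. World frame = base frame: x ahead of the robot, y to its left, z up, the work surface at z = 0. Lengths are in m, angles in rad, forces in N, time in s.
With the tool pointing down it reaches from about 0.4 to 0.875 m from the base axis. Payload 4.4 kg.
Tool frame: the origin (TCP) lies between the finger pads; the fingertips stand 22 mm ahead of it and the grasp point (between the pads) lies 3 mm ahead of it; x points along the fingers, y is the direction in which the jaws open and shut, and the axes are right-handed (so a half turn about x gives the same grasp; the last joint's range is limited). The gripper opens to 85 mm and grips with 20 to 120 N. Pads are 22 mm wide; open, the fingers measure 114 mm over their backs; the gripper's body (76 mm by 85 mm) begins 54 mm behind the grasp point. The pads swing forward as they close: fully open they stand 13 mm farther back than shut.
Start: joints at [1.104, 0.628, 0.038, 1.517, -0.027, 0.996, -0.02], TCP at [0.254, -0.598, 0.253] pointing down, gripper open.
Joint ranges: [-3.06, 3.06], [-0.37, 2.12], [-1.25, 1.32], [0.18, 2.47], [-1.1, 4.24], [0.23, 1.98], [-2.94, 2.94]. Speed limits (rad/s): [2.57, 2.57, 3.14, 3.14, 3.14, 3.14, 3.14].

INTERFACE

Orientations are given as a 3x3 rotation matrix whose columns are the frame's x, y, z axes.
In Python, from rig import robot, optics, spotter gives the robot as it stands.
- The arm moves only by the tool servo_tool, never from a script. Its argument "rows" is one flat list of numbers, 5 for each row, row after row: the shift along the tool's x, y, z in units of 30 mm (1.0 is 30 mm), then the turn about the tool's x in units of 8 degrees (1.0 is 8 degrees), then the gripper's target within -1 to 1 (shut at 1, half-way at 0, fully open at -1). A call has 1 to 8 rows; each row is the pose to reach, as a shift and turn from the pose commanded when the call began, along the tool's axes at that moment; what a row does not reach only later rows make up. A row lasts 1/10 s, in which the tool goes at most 50 mm and 8.59 degrees, less where a joint would pass 70% of its speed; a pose out of reach is approached as far as the arm can. A call with a gripper value outside its range is refused whole. The fingers move at their own pace and stop on an object; "squeeze" is the grip in N (left out, the last holds). Time passes only in rows, so rows that repeat a pose let the fingers close. It gives the time, the measured TCP pose, the force and the opening at its end, in the units of the state.
- robot.get_state(): the state, without advancing time (a new reading comes with each control period).
- optics.grab_frame(name): name is "scene" or "top"; returns the picture (400x640x3 uint8, red, green, blue); there is no depth.
- optics.calibration(name): a dict with "fx", "fy", "cx", "cy" (pixels), "eye" and "orientation" of the camera in the world. Camera axes: x right, y down, z forward; pixel columns grow to the right and rows downward; lengths in m; the calibration is good to about 2 mm. A picture is of the moment at which its call begins. calibration takes no time and is no camera call.
- robot.sign_off(): hands the job in, once; it reports no verdict.
Trained networks look in the newest picture that a camera, given by its name, has taken for a name from the list of things; names that differ only in an ending like _2 or _b are one class to them, and where a whole thing is asked for, a point or a joint stands for the part that bears it (a point fixed in the world has none). Each returns a list of dicts, best first, with "score" (0 to 1); they miss things now and then, are a little off and sometimes report something else, mostly with a low value. They report only what shows in the picture. A call takes as long as a camera call. They do not tell look-alikes from the thing itself.
- spotter.trace(camera, label): "mask" (400x640 bool, what is visible of it) and "extent" ([left, top, right, bottom] in pixels, round what is visible of it).
The state is a dict: "clock": time; "joints": joint angles; "joint_velocities": joint speeds; "tau": joint torques, N m; "tcp_pos": TCP position; "orientation": TCP orientation; "wrist_force": force on the tool from outside, world axes, zero at the start; "ft_torque": the same for the moment, N m; "finger_gap": finger opening in m.
Only numpy, scipy, OpenCV 4.12 (cv2) and the standard library are available. Lean on these libraries where they do the work, as an engineer would, in place of code of your own. Each camera call takes 0.05 s, during which the arm holds its last target. There are 200 camera calls.

TASK

Check the hanging scale: pick up the smaller of the two check weights and hang it by its eye in the scale's hook, drawing the eye down past the sprung latch until it lies in the bottom of the hook with the latch shut behind it. Still holding the weight, pull it down until the hook carries about 16 N in all, the weight's own 5 N included, and keep that for about a second to prove the latch, never loading the scale beyond its 20 N limit. Then let go and leave the weight hanging freely and still, with everything else on the bench undisturbed.

Things in the scene. Friction and masses are not known exactly. Their poses are not given: they have to be found in the camera images.
- small_weight_mid (a point): Smaller check weight (0.5 kg, loose, upright): dark hexagonal steel bar, 32 mm across flats, 64 mm tall, with a slim eye bolt on top (161 mm in all). Point: middle of the hexagon, 32 mm up, the place to grip. z up; two flats face +-y; the eye's opening looks along x. Grip those flats looking along x, leaning back about 45 degrees: then the gripper's body clears eye and hook.
- small_weight_eye (a point): Middle of the straight top bar of the smaller weight's eye, on the weight's axis, 158 mm above its underside (126 mm above small_weight_mid). The bar is round, 6 mm thick and runs along y; the eye's opening is 24 mm wide (y) and 46 mm high below the bar. Axes as the weight's.
- large_weight_mid (a point): Larger check weight (1 kg, loose, to be left alone): same make, 42 mm across flats, body 80 mm tall, 177 mm in all. Point: middle of its hexagonal body, 40 mm up. It may stand in either place of the pair.
- hook_seat (a point): Where the eye's bar centre lies in the bottom of the scale's hook. The scale hangs by a shackle from a bench stand, swings freely both ways. z up; x from the hook's point (open side, faces the robot) to its shank (column side); hook in the x-z plane, 8 mm thick, bowl 17 mm wide inside, underside 11 mm below this point; throat from x -11 to +9 mm. The load cell gives hardly at all.
- hook_tip (a point): Top of the hook's point: x -15.5 mm, z +20 mm from hook_seat, same axes. The bar goes over it from the robot's side, then down between point and shank (bar centre at x about -7 mm from hook_seat). The stand's base plate, 12 mm high and 150 mm wide, reaches from x -50 to +120 mm below the hook; its column stands at x +92 mm.
- latch (a joint): Sprung latch that shuts the hook's throat, rad: 0 shut, 0.6 fully folded in. From its rivet on the shank (x 9, z 31.5 mm from hook_seat) it slopes down to the inside of the point (x -9, z 14.5 mm). A bar pulled down on it with some 7 to 13 N folds it in by 0.3 rad and slips past its end; it snaps shut above the bar. The small weight alone does not open it.
- hook (a joint): Load on the scale as travel of its hook, m: stiff, 0.00005 m per N (0.00007 empty, 0.00032 with the small weight hanging free, 0.00087 at 16 N, 0.00107 at the 20 N limit), which is less than the noise of this reading: the force felt at the tool tells more.
- tape_measure: Yellow tape measure, 37x77x60 mm, loose bystander, origin under its middle.
- bearing: Ball bearing, 52 mm across, 15 mm high, loose bystander, origin under its middle.
- carton_brown: Small brown carton, 50x110x36 mm, loose bystander, origin under its middle.
Not all that is in view belongs to the job. What is shaped like the part that bears small_weight_mid but blue or pink is not meant.

How it is judged:
By the outcome, as a careful person would: the job done as asked, in the order asked, and still so for the second after the job is handed in, with the robot touching nothing.
It also fails if it takes over 67 s, if anything falls off the work surface, if the arm or the gripper's body presses on something with over 40 N, if the wrist force passes 120 N, or if a joint passes its speed limit or range.

## Working session

There is one attempt and no reset: what is moved stays moved. The work goes in short steps, Python scripts to look and compute and a tool call to move; the robot and the scene stay as the last step left them, time stands still between calls to the robot, and variables do not carry over. Pictures are saved under pics/ and viewed, about 8 in all and at most 12, crops included, and the job is handed in when it is done.

Besides the shell and the picture viewer there is one more tool, called by a JSON object that holds its "fn" and its "kwargs", one argument or row to a line. servo_tool: Moves the arm, as the interface text tells. Its arguments: {"type":"object","properties":{"rows":{"type":"array","items":{"type":"number"}},"squeeze":{"type":"number"}},"required":["rows"]}

```bash
ls; mkdir -p pics
python3 - <<'E'
from rig import robot, optics, spotter
import cv2,numpy as np
np.set_printoptions(precision=4,suppress=True)
s=robot.get_state()
for k,v in s.items(): print(k,np.array(v))
for n in("scene","top"):
    im=optics.grab_frame(n); cv2.imwrite(f"pics/{n}0.png",im[:,:,::-1]); print(n,optics.calibration(n))
    for l in("small_weight_mid","large_weight_mid","latch","hook","small_weight_eye"):
        for r in spotter.trace(n,l)[:4]: print(l,round(r["score"],2),r["extent"])
E
```

```text
pics
clock 0.0
joints [ 1.1042  0.6293  0.0384  1.5184 -0.027   0.9963 -0.02  ]
joint_velocities [ 0.0008 -0.0011 -0.0005 -0.0002 -0.0005  0.0007  0.0002]
tau [  0.0002 -56.3398   1.2264 -19.3445   0.0111   0.0103  -0.    ]
tcp_pos [ 0.2534 -0.598   0.2524]
orientation [[-0.0008  0.3902 -0.9207]
 [ 0.0017 -0.9207 -0.3902]
 [-1.     -0.0019  0.    ]]
wrist_force [-0.1974 -0.2663  0.8501]
ft_torque [-0.0536 -0.0012  0.0422]
finger_gap 0.0855320250135185
scene {'fx': 487.50477985449896, 'fy': 487.50477985449896, 'cx': 317.89718950180946, 'cy': 200.42032372621034, 'eye': array([0.1582, 0.7059, 1.2407]), 'orientation': array([[-0.8957, -0.3382,  0.2886],
       [-0.4445,  0.6935, -0.567 ],
       [-0.0084, -0.6361, -0.7715]])}
small_weight_mid 0.64 [291.3, 172.4, 304.5, 210.1]
small_weight_mid 0.6 [295.9, 243.9, 310.1, 281.2]
small_weight_mid 0.51 [285.2, 212.9, 292.4, 258.8]
large_weight_mid 0.67 [273.9, 273.4, 288.0, 315.5]
hook 0.43 [332.6, 124.3, 345.4, 136.4]
small_weight_eye 0.87 [282.9, 223.1, 298.1, 258.1]
small_weight_eye 0.8 [295.4, 178.0, 303.5, 215.2]
small_weight_eye 0.54 [295.0, 240.7, 306.2, 281.0]
top {'fx': 513.6586653008468, 'fy': 513.6586653008468, 'cx': 312.8139247016509, 'cy': 200.72599029536937, 'eye': array([ 0.4526, -0.0965,  1.4882]), 'orientation': array([[-0.0214, -0.9967,  0.0786],
       [-0.9996,  0.023 ,  0.0183],
       [-0.02  , -0.0782, -0.9967]])}
small_weight_mid 0.45 [254.1, 207.3, 268.6, 216.9]
small_weight_mid 0.43 [336.2, 153.6, 349.3, 175.2]
large_weight_mid 0.74 [210.6, 199.2, 232.6, 217.0]
small_weight_eye 0.69 [252.2, 204.1, 270.7, 213.5]
small_weight_eye 0.51 [336.6, 156.2, 347.9, 174.1]
small_weight_eye 0.47 [274.3, 182.3, 286.3, 191.2]
```

View pics/scene0.png

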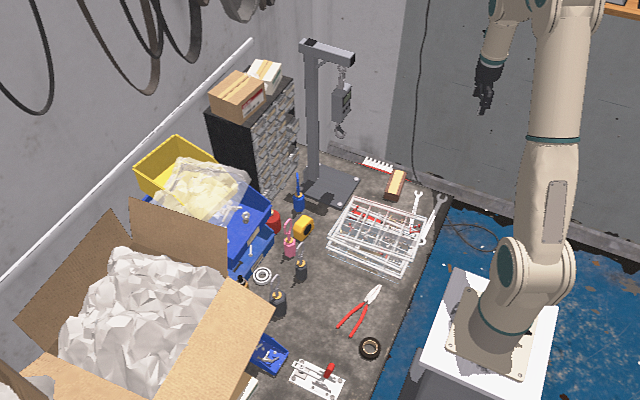

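View pics/top0.png

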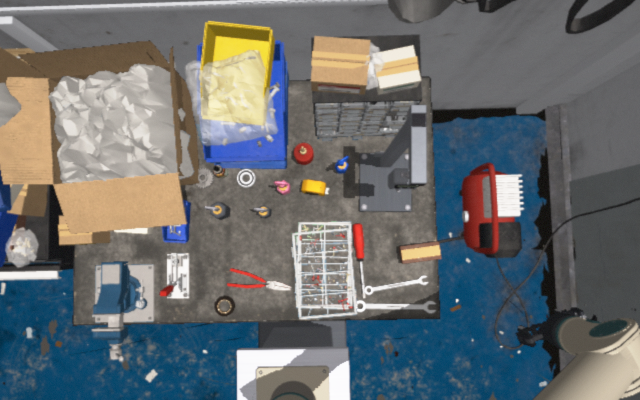

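The scene shows dark weights at about (301,268) and (278,298), with blue and pink look-alikes at (298,195) and (289,245). The hook is at (339,131). In the top view the dark weights are at (262,210) and (218,210), and the stand is around (390,170).

Run:
```python
import cv2,numpy as np
s=cv2.imread("pics/scene0.png");t=cv2.imread("pics/top0.png")
z=lambda im,x,y,w,h,k:cv2.resize(im[y:y+h,x:x+w],None,fx=k,fy=k,interpolation=cv2.INTER_CUBIC)
a=z(s,260,240,66,50,6); a=z(s,262,240,66,80,5)[:, :400]
b=z(s,322,100,40,50,8)
c=z(t,200,190,80,40,5); d=z(t,350,100,80,40,5)
out=np.zeros((600,800,3),np.uint8)
def put(i,x,y):
    h,w=min(i.shape[0],600-y),min(i.shape[1],800-x); out[y:y+h,x:x+w]=i[:h,:w]
put(a,0,0);put(b,400,0);put(c,0,400);put(d,400,400)
cv2.imwrite("pics/c1.png",out)
```

```text
(no output)
```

View pics/c1.png

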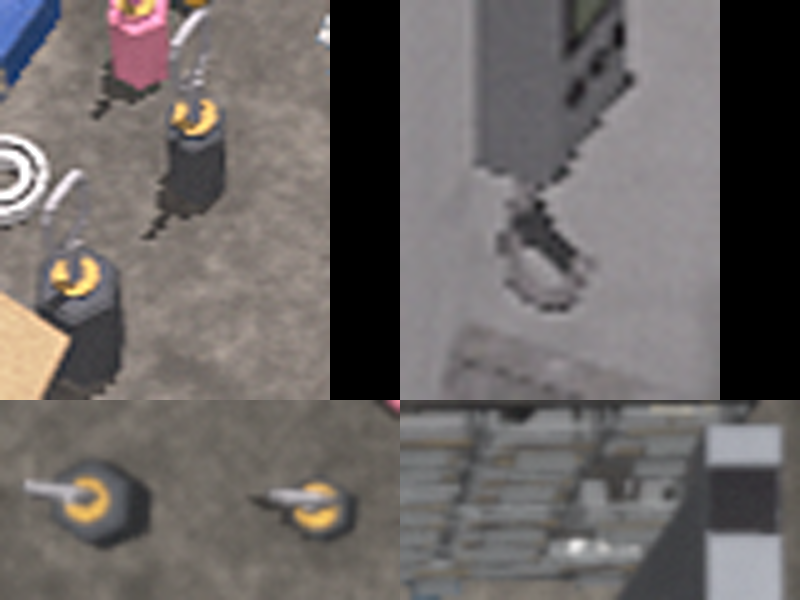

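The small weight is the one at scene (301,268) / top (262,210); it has the narrower hexagon. The hook opens towards the robot at scene (339,131). The tool starts pointing straight down and the commanded turn is about the tool's x only, so I'll try a small motion before planning the 45° lean.

{"fn": "servo_tool", "kwargs": {
  "rows": [0,0,0,0.5,-1,0,0,0,1,-1,0,0,0,1,-1]
}}

```text
clock: 0.9
tcp_pos: [0.2537, -0.5985, 0.2533]
orientation: [[-0.0, 0.258, -0.966], [-0.0, -0.966, -0.258], [-1.0, 0.0, 0.0]]
wrist_force: [-0.7, -0.6, 0.5]
finger_gap: 0.0857
```

The turn is indeed pure yaw, so the lean has to come from elsewhere. Before any larger move, I'll work out where everything is by fitting a wire model to both views.

```bash
cat > h.py <<'E'
import numpy as np,cv2
from rig import robot,optics,spotter
np.set_printoptions(precision=4,suppress=True)
C={n:optics.calibration(n) for n in("scene","top")}
def proj(n,P):
    c=C[n];q=(np.atleast_2d(P)-c["eye"])@np.array(c["orientation"]);
    return np.c_[c["fx"]*q[:,0]/q[:,2]+c["cx"],c["fy"]*q[:,1]/q[:,2]+c["cy"]]
def ray(n,u,v):
    c=C[n];return np.array(c["orientation"])@[(u-c["cx"])/c["fx"],(v-c["cy"])/c["fy"],1]
def at(n,u,v,z=None,ax=2):
    d=ray(n,u,v);e=np.array(C[n]["eye"]);return e+d*(z-e[ax])/d[ax]
def tri(ps):
    A=0;b=0
    for n,u,v in ps:
        d=ray(n,u,v);d/=np.linalg.norm(d);M=np.eye(3)-np.outer(d,d);A=A+M;b=b+M@C[n]["eye"]
    return np.linalg.solve(A,b)
def Rz(a):return np.array([[np.cos(a),-np.sin(a),0],[np.sin(a),np.cos(a),0],[0,0,1]])
E
python3 - <<'E'
from h import *
print("wt collar top z.064",at("top",264.4,211.6,.064),at("scene",301,263.5,.064))
print("eye bar",at("top",259.4,209,.158),at("scene",299.5,245.5,.158))
print("large", at("top",217.5,210,.08),at("scene",277.5,294.5,.08))
for u,v in((358,211),(411,211),(360,152)): print("plate",at("top",u,v,.012))
print("pliers etc; beam corners tri", tri([("top",411,180),("scene",334,68)]))
print("column foot? scene corners plate",[at("scene",u,v,.012) for u,v in((335,208),(358,182),(296,188))])
E
python3 - <<'E'
import cv2,numpy as np
s=cv2.imread("pics/scene0.png");t=cv2.imread("pics/top0.png")
z=lambda im,x,y,w,h,k:cv2.resize(im[y:y+h,x:x+w],None,fx=k,fy=k,interpolation=cv2.INTER_CUBIC)
out=np.zeros((600,800,3),np.uint8)
out[:, :390]=z(s,292,30,130,200,3)[:, :390]
b=z(t,340,95,100,125,4); out[:500,400:800]=b
cv2.imwrite("pics/c2.png",out)
E
```

```text
wt collar top z.064 [0.5377 0.0649 0.064 ] [0.5385 0.0692 0.064 ]
eye bar [0.5392 0.0672 0.158 ] [0.5379 0.0719 0.158 ]
large [0.5441 0.1926 0.08  ] [0.5447 0.1912 0.08  ]
plate [ 0.5365 -0.1987  0.012 ]
plate [ 0.533  -0.3504  0.012 ]
plate [ 0.7076 -0.2093  0.012 ]
pliers etc; beam corners tri [ 0.5824 -0.2641  0.4904]
column foot? scene corners plate [array([ 0.5542, -0.1928,  0.012 ]), array([ 0.5321, -0.3283,  0.012 ]), array([ 0.7074, -0.2131,  0.012 ])]
```

View pics/c2.png

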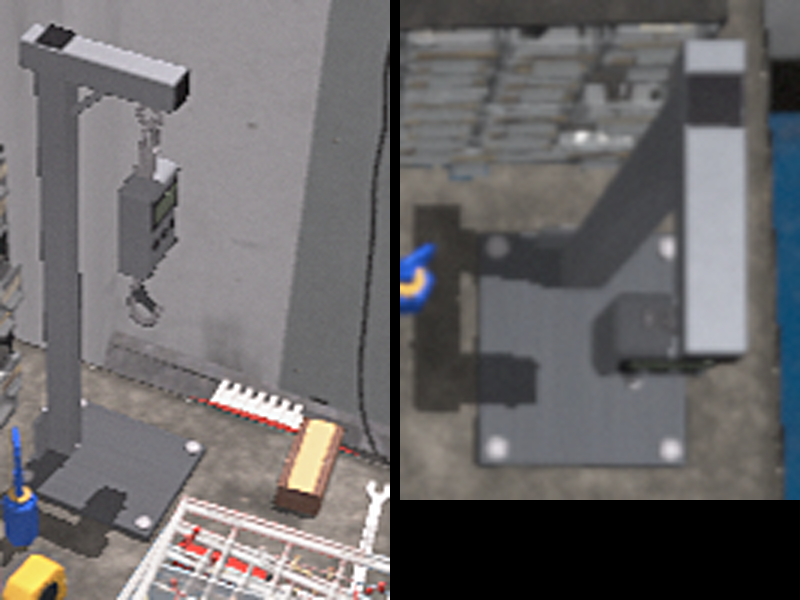

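The stand plate is nearly square to the world (yaw about −1.4°), and the hook's bottom is at scene (341,138). The small weight sits near (0.538, 0.067). Next I'll go over the bench with the yaw squared up, then see how the controller behaves at the edge of reach.

{"fn": "servo_tool", "kwargs": {
  "rows": [-1.2,-1.3,-0.8,0.5,-1,-2.4,-2.6,-1.6,1,-1,-3.6,-3.9,-2.4,1.5,-1,-4.8,-5.2,-3.2,1.87,-1,-6,-6.5,-4,1.87,-1,-6.6,-7.8,-4.8,1.87,-1,-6.6,-9,-5.5,1.87,-1,-6.6,-9.5,-5.8,1.87,-1]
}}

```text
clock: 1.7
tcp_pos: [0.3488, -0.2764, 0.453]
orientation: [[0.003, 0.002, -1.0], [-0.002, -1.0, -0.002], [-1.0, 0.002, -0.003]]
wrist_force: [1.0, 0.5, 1.0]
finger_gap: 0.0856
```

Run:
```python
from h import *
s=robot.get_state(); print(s['clock'],s['joints'],s['tcp_pos']);print(s['orientation'])
hb=at("scene",341,138.3,-.278,1);print("hook underside",hb, proj("top",hb+[-.0155,0,.031]), proj("top",[.5824,-.278,.49]))
a=at("scene",296.4,249,.158);b=at("scene",303.6,242.4,.158);print("bar",a,b)
a=at("top",253.6,208.8,.158);b=at("top",265,209.2,.158);print("bar",a,b)
R=Rz(0)
hexp=[[.538+.0185*np.cos(k*np.pi/3),.067+.0185*np.sin(k*np.pi/3),z] for z in(0,.064) for k in range(6)]
for n in("scene","top"):print(n,proj(n,hexp).min(0),proj(n,hexp).max(0))
for n in("scene","top"):
    for r in spotter.trace(n,"small_weight_mid")+spotter.trace(n,"hook")+spotter.trace(n,"latch"): 
        ys,xs=np.nonzero(r["mask"]);print(n,round(r["score"],2),r["extent"],xs.mean(),ys.mean())
```

```text
1.7 [ 0.5492  0.1374  0.0679  1.7239 -0.0098  1.2774 -0.9493] [ 0.3488 -0.2764  0.453 ]
[[ 0.0027  0.0022 -1.    ]
 [-0.0018 -1.     -0.0022]
 [-1.      0.0018 -0.0027]]
hook underside [ 0.5789 -0.278   0.2357] [[398.2841 192.7074]] [[414.6439 172.2917]]
bar [0.5401 0.0854 0.158 ] [0.5327 0.0582 0.158 ]
bar [0.54   0.0823 0.158 ] [0.5383 0.0526 0.158 ]
scene [295.7616 257.4455] [307.8963 280.2036]
top [257.868  204.8829] [271.7464 219.1358]
scene 0.64 [291.3, 172.4, 304.5, 210.1] 297.67676767676767 195.64983164983164
scene 0.6 [295.9, 243.9, 310.1, 281.2] 300.42201834862385 264.40061162079513
scene 0.51 [285.2, 212.9, 292.4, 258.8] 288.4336917562724 244.58064516129033
scene 0.43 [332.6, 124.3, 345.4, 136.4] 338.54716981132077 130.77358490566039
top 0.45 [254.1, 207.3, 268.6, 216.9] 263.32026143790847 210.94771241830065
top 0.43 [336.2, 153.6, 349.3, 175.2] 340.76243093922653 165.23756906077347
```

{"fn": "servo_tool", "kwargs": {
  "rows": [-1,-1.5,-0.4,0,-1,-2,-3,-0.8,0,-1,-2.5,-4.5,-1.2,0,-1,-3,-6,-1.6,0,-1,-4.5,-7.5,-2,0,-1,-6,-9,-2.2,0,-1,-7.5,-9.2,-2.2,0,-1,-9,-9.2,-2.2,0,-1]
}}

```text
clock: 2.8
tcp_pos: [0.4138, -0.0047, 0.702]
orientation: [[-0.002, 0.001, -1.0], [0.001, -1.0, -0.001], [-1.0, -0.001, 0.002]]
wrist_force: [0.5, 0.1, 0.4]
finger_gap: 0.0855
```

Run:
```python
from h import *
s=robot.get_state(); print(s['clock'],s['joints'],s['tcp_pos']);print(s['orientation'])
```

```text
2.8 [ 0.1267  0.107  -0.2228  1.0964  0.0245  1.9424 -1.6554] [ 0.4138 -0.0047  0.702 ]
[[-0.0017  0.0015 -1.    ]
 [ 0.0006 -1.     -0.0015]
 [-1.     -0.0006  0.0017]]
```

{"fn": "servo_tool", "kwargs": {
  "rows": [-1.5,0,0,0,-1,-3,0,0,0,-1,-4.5,0,0,0,-1,-6,0,0,0,-1]
}}

```text
clock: 3.2
tcp_pos: [0.4082, -0.0069, 0.7348]
orientation: [[0.047, -0.004, -0.999], [-0.002, -1.0, 0.003], [-0.999, 0.002, -0.047]]
wrist_force: [0.3, 0.7, -0.2]
finger_gap: 0.0855
```

Run:
```python
from h import *
s=robot.get_state(); print(s['clock'],s['joints'],s['tcp_pos']);print(s['orientation'])
```

```text
3.2 [-0.498   0.0917  0.5345  1.0342 -0.0503  1.9809 -1.5619] [ 0.4082 -0.0069  0.7348]
[[ 0.047  -0.0035 -0.9989]
 [-0.0021 -1.      0.0034]
 [-0.9989  0.0019 -0.047 ]]
```

The tool tilts once the limit is reached. I'll push further and then test whether the tilt stays in the commanded pose.

{"fn": "servo_tool", "kwargs": {
  "rows": [-3,0,-3,0,-1,-6,0,-6,0,-1,-6,0,-6,0,-1,-6,0,-6,0,-1]
}}

```text
clock: 3.6
tcp_pos: [0.4948, -0.0065, 0.7392]
orientation: [[0.095, -0.002, -0.995], [-0.002, -1.0, 0.002], [-0.995, 0.002, -0.095]]
wrist_force: [0.3, 0.1, -0.8]
finger_gap: 0.0849
```

Run:
```python
from h import *
s=robot.get_state(); print(s['clock'],s['joints'],s['tcp_pos']);print(s['orientation'])
```

```text
3.6 [-0.1981  0.235   0.247   0.8372 -0.064   1.9803 -1.5617] [ 0.4948 -0.0065  0.7392]
[[ 0.0949 -0.0024 -0.9955]
 [-0.002  -1.      0.0022]
 [-0.9955  0.0018 -0.0949]]
```

{"fn": "servo_tool", "kwargs": {
  "rows": [0,0,0,0,-1,0,0,0,0,-1]
}}

```text
clock: 3.8
tcp_pos: [0.493, -0.0061, 0.74]
orientation: [[0.095, -0.002, -0.995], [-0.002, -1.0, 0.002], [-0.995, 0.001, -0.095]]
wrist_force: [0.9, 1.2, -0.2]
finger_gap: 0.0855
```

The tilt persists in the commanded pose, so pushing upward should lean the tool further in the x–z plane. From the joint data, a rough planar model gives L1 0.556, L2 0.385, L3 0.27 and shoulder height 0.283. It puts a 45° lean near TCP (0.39, 0, 1.0).

{"fn": "servo_tool", "kwargs": {
  "rows": [-9.3,0,2.5,0,-1,-9.3,0,2.5,0,-1,-9.3,0,2.5,0,-1,-9.3,0,2.5,0,-1,-9.3,0,2.5,0,-1,-9.3,0,2.5,0,-1,-9.3,0,2.5,0,-1,-9.3,0,2.5,0,-1]
}}

```text
clock: 4.6
tcp_pos: [0.3947, -0.0064, 0.7742]
orientation: [[0.149, -0.001, -0.989], [0.001, -1.0, 0.001], [-0.989, -0.002, -0.149]]
wrist_force: [0.2, 0.7, 1.0]
finger_gap: 0.0852
```

Run:
```python
from h import *
s=robot.get_state(); print(s['clock'],s['joints'],s['tcp_pos']);print(s['orientation'])
```

```text
4.6 [-0.9081  0.0388  0.9291  0.9871 -0.0385  1.9812 -1.5712] [ 0.3947 -0.0064  0.7742]
[[ 0.1492 -0.0006 -0.9888]
 [ 0.0015 -1.      0.0008]
 [-0.9888 -0.0016 -0.1492]]
```

{"fn": "servo_tool", "kwargs": {
  "rows": [-3,0,-3,0,-1,-3,0,-3,0,-1]
}}

```text
clock: 4.8
tcp_pos: [0.423, 0.0002, 0.7855]
orientation: [[0.183, 0.009, -0.983], [-0.001, -1.0, -0.009], [-0.983, 0.002, -0.183]]
wrist_force: [-0.0, 0.5, 0.5]
finger_gap: 0.0855
```

{"fn": "servo_tool", "kwargs": {
  "rows": [-3,0,-3,0,-1,-3,0,-3,0,-1]
}}

```text
clock: 5.0
tcp_pos: [0.4646, -0.003, 0.7988]
orientation: [[0.228, 0.0, -0.974], [-0.003, -1.0, -0.001], [-0.974, 0.004, -0.228]]
wrist_force: [-0.5, 0.1, 0.7]
finger_gap: 0.0851
```

{"fn": "servo_tool", "kwargs": {
  "rows": [-3,0,-1,0,-1,-3,0,-1,0,-1]
}}

```text
clock: 5.2
tcp_pos: [0.4629, -0.0035, 0.8187]
orientation: [[0.276, -0.002, -0.961], [-0.005, -1.0, 0.001], [-0.961, 0.005, -0.276]]
wrist_force: [-0.9, 0.1, 0.7]
finger_gap: 0.0857
```

{"fn": "servo_tool", "kwargs": {
  "rows": [-20,0,-1,0,-1]
}}

```text
clock: 5.3
tcp_pos: [0.4494, -0.0023, 0.8318]
orientation: [[0.304, -0.001, -0.953], [-0.005, -1.0, -0.001], [-0.953, 0.005, -0.304]]
wrist_force: [-0.3, 0.9, -0.2]
finger_gap: 0.0854
```

Run:
```python
from h import *
s=robot.get_state(); print(s['clock'],s['joints'],s['tcp_pos']);print(s['orientation'])
```

```text
5.3 [-0.4332  0.1145  0.4837  0.7493 -0.0651  1.9803 -1.5667] [ 0.4494 -0.0023  0.8318]
[[ 0.3044 -0.001  -0.9526]
 [-0.0055 -1.     -0.0007]
 [-0.9525  0.0054 -0.3044]]
```

The lean is 17.7° and grows steadily, about 2.7° per call.

{"fn": "servo_tool", "kwargs": {
  "rows": [-3,0,-2.5,0,-1,-3,0,-2.5,0,-1]
}}

```text
clock: 5.5
tcp_pos: [0.4694, -0.0016, 0.8521]
orientation: [[0.359, 0.002, -0.933], [-0.004, -1.0, -0.003], [-0.933, 0.004, -0.359]]
wrist_force: [0.4, -1.2, 0.2]
finger_gap: 0.0856
```

{"fn": "servo_tool", "kwargs": {
  "rows": [-3,0,-2.5,0,-1,-3,0,-2.5,0,-1]
}}

```text
clock: 5.7
tcp_pos: [0.4867, -0.0018, 0.8678]
orientation: [[0.402, -0.0, -0.916], [-0.005, -1.0, -0.002], [-0.916, 0.005, -0.402]]
wrist_force: [-0.1, 0.4, 1.0]
finger_gap: 0.085
```

{"fn": "servo_tool", "kwargs": {
  "rows": [-3,0,-2.5,0,-1,-3,0,-2.5,0,-1]
}}

```text
clock: 5.9
tcp_pos: [0.4981, -0.0017, 0.8846]
orientation: [[0.445, -0.001, -0.895], [-0.006, -1.0, -0.002], [-0.895, 0.006, -0.445]]
wrist_force: [0.0, -0.8, 0.3]
finger_gap: 0.0855
```

{"fn": "servo_tool", "kwargs": {
  "rows": [-3,0,-2.5,0,-1,-3,0,-2.5,0,-1]
}}

```text
clock: 6.1
tcp_pos: [0.5045, -0.0012, 0.9021]
orientation: [[0.488, -0.001, -0.873], [-0.006, -1.0, -0.002], [-0.873, 0.006, -0.488]]
wrist_force: [-0.3, 0.6, 0.2]
finger_gap: 0.085
```

{"fn": "servo_tool", "kwargs": {
  "rows": [-3,0,-2.5,0,-1,-3,0,-2.5,0,-1]
}}

```text
clock: 6.3
tcp_pos: [0.5062, -0.0009, 0.9201]
orientation: [[0.529, -0.001, -0.849], [-0.006, -1.0, -0.002], [-0.849, 0.006, -0.529]]
wrist_force: [-0.2, 0.0, -0.1]
finger_gap: 0.0856
```

Run:
```python
from h import *
s=robot.get_state(); print(s['clock'],s['joints'],s['tcp_pos']);print(s['orientation'])
```

```text
6.3 [-0.2381  0.2131  0.3466  0.399  -0.1184  1.981  -1.5679] [ 0.5062 -0.0009  0.9201]
[[ 0.5287 -0.0011 -0.8488]
 [-0.006  -1.     -0.0024]
 [-0.8488  0.0063 -0.5287]]
```

{"fn": "servo_tool", "kwargs": {
  "rows": [-3,0,-2.5,0,-1,-3,0,-2.5,0,-1]
}}

```text
clock: 6.5
tcp_pos: [0.504, -0.0006, 0.9386]
orientation: [[0.568, -0.001, -0.823], [-0.006, -1.0, -0.003], [-0.823, 0.007, -0.568]]
wrist_force: [0.0, -0.1, -0.3]
finger_gap: 0.0853
```

{"fn": "servo_tool", "kwargs": {
  "rows": [-3,0,-2,0,-1,-3,0,-2,0,-1]
}}

```text
clock: 6.7
tcp_pos: [0.49, -0.0003, 0.9595]
orientation: [[0.608, -0.001, -0.794], [-0.006, -1.0, -0.003], [-0.794, 0.007, -0.608]]
wrist_force: [-0.2, -0.1, 0.5]
finger_gap: 0.0856
```

{"fn": "servo_tool", "kwargs": {
  "rows": [-3,0,-2,0,-1,-3,0,-2,0,-1]
}}

```text
clock: 6.9
tcp_pos: [0.4737, -0.0001, 0.98]
orientation: [[0.645, -0.001, -0.764], [-0.006, -1.0, -0.003], [-0.764, 0.007, -0.645]]
wrist_force: [-0.5, 0.1, -0.2]
finger_gap: 0.0855
```

{"fn": "servo_tool", "kwargs": {
  "rows": [-3,0,-2,0,-1,-3,0,-2,0,-1]
}}

```text
clock: 7.1
tcp_pos: [0.4559, 0.0001, 0.999]
orientation: [[0.678, -0.001, -0.735], [-0.006, -1.0, -0.003], [-0.735, 0.007, -0.678]]
wrist_force: [-0.5, -0.1, 0.8]
finger_gap: 0.0853
```

Run:
```python
from h import *
s=robot.get_state(); print(s['clock'],s['joints'],s['tcp_pos']);print(s['orientation'])
```

```text
7.1 [-0.3382  0.1481  0.4886  0.279  -0.157   1.9808 -1.5702] [0.4559 0.0001 0.999 ]
[[ 0.6783 -0.0015 -0.7348]
 [-0.0059 -1.     -0.0034]
 [-0.7348  0.0066 -0.6782]]
```

The lean is 42.7°, which is enough. However, my planar model says that at the weight this lean needs the wrist on its other branch (J5≈π, because J6 has a minimum of 0.23). I'll fit a kinematic model to the logged poses to plan that passage.

```bash
cat > kin.py <<'E'
import numpy as np, itertools
from scipy.spatial.transform import Rotation as Ro
from scipy.optimize import least_squares
LO=np.array([-3.06,-.37,-1.25,.18,-1.1,.23,-2.94]);HI=np.array([3.06,2.12,1.32,2.47,4.24,1.98,2.94])
def ry(a):return Ro.from_euler('y',a).as_matrix()
def rz(a):return Ro.from_euler('z',a).as_matrix()
def fk(q,p,s):
    h,L1,L2,L3,e1,e2,c7,c1=p
    R=rz(s[0]*q[0]+c1);x=np.array([0,0,h])
    R=R@ry(q[1])@rz(s[1]*q[2]);x=x+R@[e1,0,L1]
    R=R@ry(q[3]);x=x+R@[e2,0,L2]
    R=R@rz(s[2]*q[4])@ry(q[5]);x=x+R@[0,0,L3]
    R=R@rz(s[3]*q[6]+c7)
    return x,R[:,[2,1,0]]*[1,1,-1]   # tool x=approach, y, z=x cross y
E
cat > fit.py <<'E'
from kin import *
D=[([1.1042,.6293,.0384,1.5184,-.027,.9963,-.02],[.2534,-.598,.2524],[-.0008,.0017,-1,.3902,-.9207,-.0019]),
([1.0813,.6294,.0774,1.5182,-.054,.9961,-.1366],[.2537,-.5985,.2533],[0,0,-1,.258,-.9661,.0001]),
([.5492,.1374,.0679,1.7239,-.0098,1.2774,-.9493],[.3488,-.2764,.453],[.0027,-.0018,-1,.0022,-1,.0018]),
([.1267,.107,-.2228,1.0964,.0245,1.9424,-1.6554],[.4138,-.0047,.702],[-.0017,.0006,-1,.0015,-1,-.0006]),
([-.498,.0917,.5345,1.0342,-.0503,1.9809,-1.5619],[.4082,-.0069,.7348],[.047,-.0021,-.9989,-.0035,-1,.0019]),
([-.1981,.235,.247,.8372,-.064,1.9803,-1.5617],[.4948,-.0065,.7392],[.0949,-.002,-.9955,-.0024,-1,.0018]),
([-.9081,.0388,.9291,.9871,-.0385,1.9812,-1.5712],[.3947,-.0064,.7742],[.1492,.0015,-.9888,-.0006,-1,-.0016]),
([-.4332,.1145,.4837,.7493,-.0651,1.9803,-1.5667],[.4494,-.0023,.8318],[.3044,-.0055,-.9525,-.001,-1,.0054]),
([-.2381,.2131,.3466,.399,-.1184,1.981,-1.5679],[.5062,-.0009,.9201],[.5287,-.006,-.8488,-.0011,-1,.0063]),
([-.3382,.1481,.4886,.279,-.157,1.9808,-1.5702],[.4559,.0001,.999],[.6783,-.0059,-.7348,-.0015,-1,.0066])]
best=None
for s in itertools.product([1,-1],repeat=4):
  for c7 in(-1.57,0,1.57,3.14):
    def f(p):
        o=[]
        for q,x,r in D:
            X,R=fk(q,p,s);o+=list(X-x)+list(.3*(R[:,0]-r[:3]))+list(.3*(R[:,1]-r[3:]))
        return np.array(o)
    r=least_squares(f,[.283,.5555,.385,.27,0,0,c7,0])
    if best is None or r.cost<best[0]:best=(r.cost,s,r.x,np.abs(f(r.x)).max())
print(best)
np.savez("kin.npz",s=best[1],p=best[2])
E
python3 fit.py
```

```text
(np.float64(0.0003387765823988499), (-1, -1, -1, -1), array([ 3.40750652e-01,  5.53240745e-01,  3.82240593e-01,  3.24463123e-01,
        3.88564137e-03,  1.00324891e-03,  1.52299819e+00, -5.01985758e-02]), np.float64(0.010210334608530797))
```

```bash
python3 - <<'E'
import re
k=open('kin.py').read()
k=k.replace("h,L1,L2,L3,e1,e2,c7,c1=p","h,L1,L2,L3,e1,e2,c7,c1,e3,a2,a4,a6,a3,a5=p").replace("q=","q=")
k=k.replace("    R=rz(s[0]","    q=np.array(q)+[0,a2,a3,a4,a5,a6,0]\n    R=rz(s[0]").replace("[0,0,L3]","[e3,0,L3]")
open('kin.py','w').write(k)
f=open('fit.py').read().replace("c7,0])","c7,0]+[0]*6)").replace("itertools.product([1,-1],repeat=4)","[(-1,-1,-1,-1)]").replace("(-1.57,0,1.57,3.14)","(1.57,)")
f=f.replace("r=least_squares(","g=lambda p:np.r_[f(p),1e-3*np.array(p)[8:]];r=least_squares(g,").replace("(g,f,","(g,")
f+="\nnp.set_printoptions(precision=4,suppress=True);p=best[2];print(p)\nfor q,x,r in D:\n  X,R=fk(q,p,best[1]);print(X-x,R[:,0]-r[:3],R[:,1]-r[3:])\n"
open('fit.py','w').write(f)
E
python3 fit.py
```

```text
(np.float64(0.00019444570191440525), (-1, -1, -1, -1), array([ 3.38648669e-01,  5.55192078e-01,  3.80571897e-01,  3.25652463e-01,
        1.04599838e-02, -4.14575069e-02,  1.51909615e+00, -6.19775998e-02,
       -7.73663202e-04, -1.68321443e-02,  1.25228582e-01, -1.09474247e-01,
       -1.67919203e-02,  2.18532583e-03]), np.float64(0.009328836278672056))
[ 0.3386  0.5552  0.3806  0.3257  0.0105 -0.0415  1.5191 -0.062  -0.0008
 -0.0168  0.1252 -0.1095 -0.0168  0.0022]
[-0.0037 -0.0011  0.0001] [0.0067 0.0019 0.    ] [0.0019 0.0008 0.0009]
[-0.0047 -0.0014 -0.0004] [0.0051 0.0015 0.    ] [-0.0007 -0.0002 -0.0002]
[0.0049 0.0046 0.0004] [ 0.0011 -0.0001  0.    ] [0.0061 0.     0.0001]
[0.003  0.0093 0.0014] [ 0.0013 -0.005   0.    ] [0.0087 0.0001 0.005 ]
[-0.0012  0.0038 -0.0004] [-0.0012  0.0074 -0.    ] [-0.0001  0.     -0.0074]
[ 0.0009  0.0016 -0.0001] [0.0005 0.0034 0.0001] [-0.0021  0.     -0.0036]
[-0.0033 -0.0006 -0.0015] [-0.005   0.0065 -0.0007] [ 0.0009  0.     -0.0064]
[-0.0008  0.0016 -0.0001] [-0.001  -0.0047 -0.0003] [-0.0036  0.0001  0.0038]
[ 0.0007 -0.0008  0.0002] [ 0.0002 -0.0148  0.0004] [-0.0123  0.0002  0.0099]
[0.0004 0.0002 0.0003] [ 0.0002 -0.0203  0.0006] [-0.0181  0.0003  0.011 ]
```

```bash
sed -i 's/for s in \[(-1,-1,-1,-1)\]/for s in itertools.product([1,-1],repeat=4)/; s/for c7 in(1.57,)/for c7 in(-1.57,0,1.57,3.14)/; s/^    if best/    print(s,c7,r.cost) if r.cost<3e-4 else 0\n    if best/' fit.py; python3 fit.py
```

```text
(-1, 1, 1, -1) -1.57 0.00020460506447584563
(-1, 1, 1, -1) 0 0.00020460506444308432
(-1, 1, 1, -1) 1.57 0.00020460506454139494
(-1, 1, 1, -1) 3.14 0.0002046050644831182
(-1, 1, -1, -1) -1.57 0.00020386779145313197
(-1, 1, -1, -1) 0 0.00020386779144470447
(-1, 1, -1, -1) 1.57 0.00020386779152581672
(-1, 1, -1, -1) 3.14 0.00020386779143808411
(-1, -1, 1, -1) -1.57 0.000203573067976399
(-1, -1, 1, -1) 0 0.00020357306798583958
(-1, -1, 1, -1) 1.57 0.00020357306796975948
(-1, -1, 1, -1) 3.14 0.00020357306795802882
(-1, -1, -1, -1) -1.57 0.00019444570189982197
(-1, -1, -1, -1) 0 0.00019444570191268532
(-1, -1, -1, -1) 1.57 0.00019444570191440525
(-1, -1, -1, -1) 3.14 0.00019444570190338794
(np.float64(0.00019444570189982197), (-1, -1, -1, -1), array([ 3.38648678e-01,  5.55192077e-01,  3.80571952e-01,  3.25652474e-01,
        1.04599856e-02, -4.14570280e-02,  1.51909622e+00, -6.19775817e-02,
       -7.73665308e-04, -1.68321563e-02,  1.25227327e-01, -1.09472982e-01,
       -1.67919101e-02,  2.18531957e-03]), np.float64(0.00932884565791392))
[ 0.3386  0.5552  0.3806  0.3257  0.0105 -0.0415  1.5191 -0.062  -0.0008
 -0.0168  0.1252 -0.1095 -0.0168  0.0022]
[-0.0037 -0.0011  0.0001] [0.0067 0.0019 0.    ] [0.0019 0.0008 0.0009]
[-0.0047 -0.0014 -0.0004] [0.0051 0.0015 0.    ] [-0.0007 -0.0002 -0.0002]
[0.0049 0.0046 0.0004] [ 0.0011 -0.0001  0.    ] [0.0061 0.     0.0001]
[0.003  0.0093 0.0014] [ 0.0013 -0.005   0.    ] [0.0087 0.0001 0.005 ]
[-0.0012  0.0038 -0.0004] [-0.0012  0.0074 -0.    ] [-0.0001  0.     -0.0074]
[ 0.0009  0.0016 -0.0001] [0.0005 0.0034 0.0001] [-0.0021  0.     -0.0036]
[-0.0033 -0.0006 -0.0015] [-0.005   0.0065 -0.0007] [ 0.0009  0.     -0.0064]
[-0.0008  0.0016 -0.0001] [-0.001  -0.0047 -0.0003] [-0.0036  0.0001  0.0038]
[ 0.0007 -0.0008  0.0002] [ 0.0002 -0.0148  0.0004] [-0.0123  0.0002  0.0099]
[0.0004 0.0002 0.0003] [ 0.0002 -0.0203  0.0006] [-0.0181  0.0003  0.011 ]
```

```bash
sed -i 's/a3,a5=p/a3,a5,y1,y2,y3=p/; s/\[e1,0,L1\]/[e1,y1,L1]/; s/\[e2,0,L2\]/[e2,y2,L2]/; s/\[e3,0,L3\]/[e3,y3,L3]/' kin.py; sed -i 's/\[0\]\*6/[0]*9/; s/r.cost<3e-4/r.cost<1e-5/' fit.py; python3 fit.py
```

```text
(np.float64(4.054491397259533e-05), (-1, -1, -1, -1), array([ 3.40827001e-01,  5.55456003e-01,  3.81126466e-01,  3.27652222e-01,
        2.26419686e-03, -7.64120491e-03,  1.56487877e+00, -8.41163939e-03,
       -1.81929703e-03,  1.36823755e-04,  2.22015592e-02, -2.24629745e-02,
       -3.65411367e-03, -1.82576155e-05, -5.34509591e-03, -5.35286445e-03,
       -1.37917881e-02]), np.float64(0.005250628245888345))
[ 0.3408  0.5555  0.3811  0.3277  0.0023 -0.0076  1.5649 -0.0084 -0.0018
  0.0001  0.0222 -0.0225 -0.0037 -0.     -0.0053 -0.0054 -0.0138]
[-0.0002  0.0004  0.0001] [0.0018 0.0007 0.    ] [-0.0001 -0.0001  0.    ]
[-0.0007  0.0007 -0.    ] [0.0012 0.0005 0.    ] [-0.0006 -0.0002 -0.0003]
[0.0021 0.0001 0.0003] [0.0003 0.0003 0.    ] [ 0.0009  0.     -0.0003]
[ 0.0053  0.0017 -0.    ] [0.0002 0.0003 0.    ] [ 0.0016  0.     -0.0003]
[-0.002  -0.     -0.0003] [-0.      0.0004  0.    ] [ 0.0001  0.     -0.0004]
[ 0.0008  0.0005 -0.0007] [0.     0.0009 0.    ] [-0.0002  0.     -0.0009]
[-0.0052 -0.0028 -0.    ] [ 0.0001 -0.0004  0.    ] [0.0004 0.     0.0004]
[-0.001  0.    -0.   ] [-0.     -0.0005 -0.    ] [-0.0002  0.      0.0006]
[0.0011 0.0001 0.0001] [ 0.     -0.0009  0.    ] [-0.0013  0.      0.0003]
[0.0005 0.0002 0.0006] [ 0.0001 -0.0016  0.0001] [-0.0019  0.      0.0004]
```

The model fits now: all signs −1, orientation within about 0.1° and position within about 5 mm. Next is IK at the weight and the hook with this lean.

```bash
cat >> kin.py <<'E'
_k=dict(np.load('kin.npz')) if __import__('os').path.exists('kin.npz') else None
P=_k['p'];S=_k['s']
def FK(q):return fk(q,P,S)
def ik(x,R,q0,reg=1e-3):
    def f(q):
        X,Q=FK(q);return np.r_[X-x,.3*Ro.from_matrix(R.T@Q).as_rotvec(),reg*(q-q0)]
    r=least_squares(f,np.clip(q0,LO+1e-3,HI-1e-3),bounds=(LO,HI));e=f(r.x)[:6]
    return r.x,np.abs(e).max()
def lean(th,sy=-1,yaw=0):
    x=np.array([np.sin(th),0,-np.cos(th)]);y=np.array([0,sy,0.]);return rz(yaw)@np.c_[x,y,np.cross(x,y)]
E
python3 - <<'E'
from kin import *
np.set_printoptions(precision=2,suppress=True)
rng=np.random.default_rng(0)
for name,mid in(("weight",[.538,.066,.032]),("hook",[.582,-.278,.121]),("hooktop",[.56,-.278,.17])):
  for th in(.6,.745,.8):
   for sy in(-1,1):
    R=lean(th,sy);sol=[]
    for k in range(25):
        q,e=ik(np.array(mid)-.003*R[:,0],R,rng.uniform(LO,HI),1e-4)
        if e<2e-3 and not any(np.abs(q-o).max()<.5 for o in sol): sol.append(q)
    print(name,th,sy,*sol)
E
```

```text
weight 0.6 -1 [ 0.12  0.97 -0.45  2.46  2.67  0.99  1.96] [-0.91  1.43  1.27  2.42  3.94  1.32  0.14]
weight 0.6 1 [-0.03  0.93 -0.23  2.45  2.83  0.91 -1.4 ] [ 0.42  1.21 -0.98  2.47  2.38  1.3  -0.73] [-0.41  0.94  0.33  2.44  3.28  0.85 -1.98]
weight 0.745 -1
weight 0.745 1
weight 0.8 -1
weight 0.8 1
hook 0.6 -1 [ 1.31  1.13 -1.25  2.14  1.97  0.73 -2.71] [0.54 0.72 0.07 2.08 4.24 0.44 1.  ] [ 1.09  0.85 -0.74  2.13  2.49  0.3   2.93] [ 0.85  0.75 -0.35  2.09  3.68  0.23  1.65]
hook 0.6 1 [ 0.55  0.72  0.07  2.08  4.24  0.43 -2.14] [ 0.85  0.75 -0.35  2.09  3.68  0.23 -1.49] [ 1.13  0.89 -0.82  2.14  2.34  0.35 -0.04]
hook 0.745 -1 [ 0.78  0.77 -0.19  2.17  3.81  0.54  1.56] [-0.07  1.24  1.28  2.17  4.18  1.58  0.63] [ 1.36  1.2  -1.24  2.22  2.31  0.73 -2.92] [ 1.25  1.02 -0.96  2.21  2.64  0.52  2.94] [0.32 0.83 0.49 2.17 4.14 0.9  1.05]
hook 0.745 1 [ 0.37  0.8   0.4   2.17  4.12  0.85 -2.05] [ 1.33  1.13 -1.13  2.22  2.41  0.64  0.09] [ 0.8   0.78 -0.21  2.17  3.79  0.53 -1.56] [ 1.19  0.95 -0.83  2.2   2.85  0.47 -0.45]
hook 0.8 -1 [0.28 0.88 0.58 2.2  4.1  1.06 1.07] [ 1.  
[... 657 characters left out ...]
5] [ 1.31  0.9  -0.99  2.25  2.58  0.44  2.94] [ 1.41  1.06 -1.25  2.26  2.23  0.63 -2.94] [ 1.19  0.79 -0.76  2.23  3.06  0.35  2.41]
hooktop 0.745 1 [ 1.41  1.06 -1.25  2.26  2.24  0.63  0.2 ] [ 1.29  0.87 -0.94  2.24  2.67  0.41 -0.3 ] [ 0.37  0.69  0.44  2.2   4.24  0.82 -2.14] [ 0.72  0.65 -0.06  2.2   4.05  0.55 -1.86]
hooktop 0.8 -1 [0.38 0.72 0.46 2.23 4.17 0.91 1.08] [ 1.13  0.77 -0.63  2.25  3.43  0.44  2.06] [-0.04  1.16  1.32  2.23  4.24  1.63  0.69] [ 0.83  0.68 -0.18  2.23  3.92  0.58  1.47] [ 1.3   0.89 -0.93  2.27  2.87  0.46  2.68]
hooktop 0.8 1 [ 1.4   1.03 -1.16  2.28  2.48  0.58 -0.02] [ 1.24  0.84 -0.81  2.26  3.09  0.43 -0.71] [ 0.13  0.87  0.89  2.23  4.24  1.21 -2.24]
```

```bash
sed -i 's/y1,y2,y3=p/y1,y2,y3,bx,by=p/; s/x=np.array(\[0,0,h\])/x=np.array([bx,by,h])/' kin.py; sed -i 's/\[0\]\*9/[0]*11/; s/itertools.product(\[1,-1\],repeat=4)/[(-1,-1,-1,-1)]/; s/^from kin import \*/exec(open("kin.py").read().split("_k=dict")[0])/' fit.py; python3 fit.py|tail -13
python3 - <<'E'
from kin import *
np.set_printoptions(precision=2,suppress=True)
rng=np.random.default_rng(0)
for dep in(-.003,.004):
 for th in(.64,.68,.72,.745):
  R=lean(th,-1);b=None
  for k in range(20):
    q,e=ik(np.array([.538,.066,.031])+dep*R[:,0],R,rng.uniform(LO,HI),1e-5)
    if b is None or e<b[1]: b=(q,e)
  print(dep,th,b)
E
```

```text
[ 0.3461  0.5499  0.3801  0.3143  0.0065 -0.0072  1.5612 -0.0071  0.0004
  0.0035  0.0524 -0.0556  0.0006 -0.0018 -0.0019 -0.0019 -0.0066 -0.0069
 -0.013 ]
[0.0005 0.0006 0.0002] [0.0001 0.0003 0.    ] [-0.0002 -0.0001 -0.0003]
[-0.0003  0.0005 -0.0001] [-0.001  -0.0002  0.    ] [-0.0014 -0.0004 -0.0002]
[ 0.0011 -0.0009  0.0001] [0.0004 0.0011 0.    ] [ 0.0008  0.     -0.0011]
[ 0.0039  0.0028 -0.0002] [-0.0004  0.0019  0.    ] [ 0.0035  0.     -0.0019]
[-0.0014  0.0002 -0.0004] [0.0002 0.0005 0.    ] [ 0.0001  0.     -0.0005]
[ 0.0006  0.0001 -0.0016] [-0.0001  0.0013  0.    ] [-0.0003  0.     -0.0013]
[-0.0049 -0.0018  0.0009] [ 0.0011 -0.0015  0.0002] [0.0009 0.     0.0016]
[-0.0008  0.0001  0.0001] [ 0.0001 -0.0009  0.    ] [-0.0001  0.      0.0009]
[ 0.0007 -0.0007 -0.    ] [ 0.0001 -0.0009  0.0001] [-0.0018  0.      0.    ]
[ 0.0004 -0.0009  0.001 ] [ 0.0003 -0.0014  0.0004] [-0.0026  0.     -0.0004]
-0.003 0.64 (array([ 0.11,  1.03, -0.47,  2.4 ,  2.67,  1.09,  1.95]), np.float64(7.947493237450775e-10))
-0.003 0.68 (array([-0.98,  1.57,  1.3 ,  2.4 ,  3.81,  1.45,  0.04]), np.float64(1.002077074097052e-09))
-0.003 0.72 (array([-0.99,  1.62,  1.31,  2.42,  3.75,  1.49,  0.02]), np.float64(4.048520407806677e-10))
-0.003 0.745 (array([-0.29,  1.04,  0.08,  2.44,  3.02,  1.18,  1.39]), np.float64(1.912835320694306e-09))
0.004 0.64 (array([ 0.42,  1.31, -1.  ,  2.39,  2.43,  1.41,  2.46]), np.float64(6.744447812692769e-10))
0.004 0.68 (array([-0.26,  1.  ,  0.05,  2.4 ,  3.02,  1.03,  1.43]), np.float64(7.904540771930257e-10))
0.004 0.72 (array([-0.22,  1.03, -0.02,  2.42,  2.97,  1.13,  1.49]), np.float64(5.038859695268193e-10))
0.004 0.745 (array([-0.58,  1.12,  0.5 ,  2.42,  3.27,  1.17,  0.96]), np.float64(9.057673131933589e-10))
```

```bash
cat > sim.py <<'E'
from kin import *
np.set_printoptions(precision=2,suppress=True)
q0=np.array([-0.3382,.1481,.4886,.279,-.157,1.9808,-1.5702])
def run(way,q,th=.745,step=.02,show=True):
    R=lean(th);x,_=FK(q);out=[]
    for w in way:
        w=np.array(w);n=max(1,int(np.linalg.norm(w-x)/step));x0=x.copy();mx=0
        for k in range(1,n+1):
            q,e=ik(x0+(w-x0)*k/n,R,q,.02);mx=max(mx,e)
        x=w;out.append((w,q,round(e,3),round(mx,3)))
    return out
if __name__=="__main__":
  for Y in(.35,.2,-.2,-.35):
    print("Y",Y)
    for r in run([(.45,Y,.9),(.45,Y,.6),(.4,Y,.35),(.45,Y,.25),(.46,.066,.2),(.536,.066,.034)],q0): print(*r)
E
python3 sim.py
```

```text
Y 0.35
[0.45 0.35 0.9 ] [-1.14  0.28  0.29  0.52  0.48  1.81 -2.24] 0.0 0.001
[0.45 0.35 0.6 ] [-1.25  0.1   0.28  1.61  0.68  1.08 -2.81] 0.0 0.001
[0.4  0.35 0.35] [-1.9   0.51  1.12  2.12  0.47  0.34 -2.94] 0.0 0.004
[0.45 0.35 0.25] [-1.61  0.67  0.9   2.07  0.42  0.23 -2.94] 0.019 0.019
[0.46 0.07 0.2 ] [-0.42  0.31  0.12  2.29  1.09  0.23 -2.94] 0.091 0.091
[0.54 0.07 0.03] [-0.21  0.75 -0.04  2.01  1.17  0.23 -2.94] 0.14 0.14
Y 0.2
[0.45 0.2  0.9 ] [-0.92  0.03  0.19  0.84  0.47  1.67 -2.15] 0.0 0.001
[0.45 0.2  0.6 ] [-0.92 -0.11  0.15  1.82  0.66  0.96 -2.64] 0.0 0.0
[0.4  0.2  0.35] [ 0.65 -0.16 -1.25  2.37  0.83  0.29 -2.94] 0.036 0.036
[0.45 0.2  0.25] [-1.38  0.45  0.83  2.23  0.7   0.23 -2.94] 0.047 0.06
[0.46 0.07 0.2 ] [-0.42  0.31  0.12  2.29  1.09  0.23 -2.94] 0.091 0.091
[0.54 0.07 0.03] [-0.21  0.75 -0.04  2.01  1.17  0.23 -2.94] 0.14 0.14
Y -0.2
[ 0.45 -0.2   0.9 ] [-0.09  0.    0.71  0.86 -0.41  1.64 -1.1 ] 0.0 0.001
[ 0.45 -0.2   0.6 ] [-0.17 -0.18  0.62  1.83 -0.32  0.82 -0.93] 0.0 0.0
[ 0.4  -0.2   0.35] [-0.75 -0.11  1.32  2.37 -1.1   0.33  0.02] 0.025 0.025
[ 0.45 -0.2   0.25] [ 1.22  0.38 -0.73  2.26 -1.1   0.23  0.11] 0.043 0.048
[0.46 0.07 0.2 ] [-1.02  0.45  0.89  2.27 -1.1   0.23 -0.8 ] 0.085 0.089
[0.54 0.07 0.03] [-0.71  0.86  0.58  1.99 -1.1   0.23 -0.93] 0.127 0.127
Y -0.35
[ 0.45 -0.35  0.9 ] [ 0.56  0.26  0.69  0.58 -0.9   1.88 -0.82] 0.0 0.0
[ 0.45 -0.35  0.6 ] [ 0.32  0.08  0.65  1.63 -0.76  1.11 -0.34] 0.0 0.001
[ 0.4  -0.35  0.35] [ 1.29  0.27 -0.33  2.12 -1.1   0.63  0.33] 0.007 0.007
[ 0.45 -0.35  0.25] [ 1.48  0.59 -0.79  2.12 -1.1   0.23  0.38] 0.014 0.014
[0.46 0.07 0.2 ] [-1.02  0.45  0.89  2.27 -1.1   0.23 -0.8 ] 0.085 0.091
[0.54 0.07 0.03] [-0.71  0.86  0.58  1.99 -1.1   0.23 -0.93] 0.127 0.127
```

The turn direction of J7 is the blocker. A half roll of the tool (same grasp) should let the wrist pass on the left side, so I'll simulate that.

Run:
```python
import sim; from sim import *
q1=q0.copy();q1[6]+=np.pi
sim.lean=lambda th:lean(th,1)
for Y in(.4,.3,.2,.12):
    print("Y",Y)
    for r in sim.run([(.45,Y,.9),(.45,Y,.6),(.4,Y,.4),(.42,Y,.3),(.46,.066,.2),(.536,.066,.034)],q1): print(*r)
print("straight")
for r in sim.run([(.45,.066,.6),(.46,.1,.3),(.46,.066,.2),(.536,.066,.034)],q1): print(*r)
```

```text
Y 0.4
[0.45 0.4  0.9 ] [-1.15  0.41  0.32  0.3   0.44  1.9   0.93] 0.0 0.001
[0.45 0.4  0.6 ] [-1.34  0.18  0.34  1.51  0.65  1.11  0.33] 0.0 0.001
[0.4 0.4 0.4] [-1.46  0.3   0.39  1.95  0.91  0.75 -0.21] 0.0 0.0
[0.42 0.4  0.3 ] [-1.47  0.49  0.5   2.05  1.13  0.51 -0.51] 0.001 0.001
[0.46 0.07 0.2 ] [-0.78  0.54  0.68  2.47  3.43  0.54 -2.18] 0.028 0.028
[0.54 0.07 0.03] [-0.85  1.32  0.93  2.43  3.54  1.28 -2.67] 0.0 0.026
Y 0.3
[0.45 0.3  0.9 ] [-1.09  0.18  0.24  0.66  0.5   1.75  0.91] 0.0 0.001
[0.45 0.3  0.6 ] [-1.15  0.03  0.22  1.69  0.7   1.05  0.36] 0.0 0.0
[0.4 0.3 0.4] [-1.24  0.15  0.22  2.15  1.09  0.72 -0.3 ] 0.0 0.0
[0.42 0.3  0.3 ] [-1.21  0.35  0.28  2.26  1.54  0.55 -0.81] 0.001 0.001
[0.46 0.07 0.2 ] [-0.68  0.51  0.52  2.47  3.25  0.52 -1.98] 0.028 0.028
[0.54 0.07 0.03] [-0.8   1.27  0.85  2.44  3.49  1.25 -2.57] 0.0 0.027
Y 0.2
[0.45 0.2  0.9 ] [-0.92  0.03  0.19  0.84  0.47  1.67  0.99] 0.0 0.001
[0.45 0.2  0.6 ] [-0.92 -0.11  0.15  1.82  0.66  0.96  0.51] 0.0 0.0
[0.4 0.2 0.4] [-0.92  0.01  0.06  2.3   1.21  0.63 -0.28] 0.001 0.001
[0.42 0.2  0.3 ] [-0.84 
[... 224 characters left out ...]
-0.05  0.19  0.92  0.38  1.61  1.13] 0.0 0.002
[0.45 0.12 0.6 ] [-0.72 -0.2   0.13  1.88  0.56  0.87  0.72] 0.0 0.0
[0.4  0.12 0.4 ] [-0.58 -0.09 -0.05  2.4   1.25  0.48 -0.15] 0.002 0.002
[0.42 0.12 0.3 ] [-0.53  0.17 -0.05  2.47  1.95  0.47 -0.87] 0.014 0.014
[0.46 0.07 0.2 ] [-0.46  0.47  0.21  2.47  2.9   0.53 -1.63] 0.029 0.029
[0.54 0.07 0.03] [-0.67  1.16  0.64  2.44  3.36  1.19 -2.33] 0.0 0.028
straight
[0.45 0.07 0.6 ] [-0.51 -0.24  0.1   1.91  0.43  0.8   0.96] 0.0 0.002
[0.46 0.1  0.3 ] [-0.22  0.22 -0.25  2.47  2.23  0.5  -1.03] 0.004 0.004
[0.46 0.07 0.2 ] [-0.33  0.46  0.03  2.47  2.73  0.55 -1.46] 0.03 0.03
[0.54 0.07 0.03] [-0.58  1.11  0.5   2.44  3.27  1.17 -2.18] 0.0 0.028
```

The half roll works: the wrist passes around with J5 going to about 3. Rolling −180° now.

{"fn": "servo_tool", "kwargs": {
  "rows": [0.3,0,0,-1,-1,0.5,0,0,-2,-1,0.5,0,0,-3,-1,0.5,0,0,-4,-1,0.5,0,0,-5,-1,0.5,0,0,-6,-1,0.5,0,0,-7,-1,0.5,0,0,-8,-1]
}}

```text
clock: 7.9
tcp_pos: [0.4675, 0.0005, 0.9861]
orientation: [[0.675, 0.664, -0.321], [-0.006, -0.43, -0.903], [-0.738, 0.611, -0.286]]
wrist_force: [-0.6, -0.6, -0.2]
finger_gap: 0.0851
```

{"fn": "servo_tool", "kwargs": {
  "rows": [0,0,0,-1,-1,0,0,0,-2,-1,0,0,0,-3,-1,0,0,0,-4,-1,0,0,0,-5,-1,0,0,0,-6,-1,0,0,0,-7,-1,0,0,0,-8,-1]
}}

```text
clock: 8.7
tcp_pos: [0.4675, 0.0005, 0.9861]
orientation: [[0.675, 0.579, 0.457], [-0.006, 0.623, -0.782], [-0.738, 0.525, 0.424]]
wrist_force: [0.0, 0.4, -0.3]
finger_gap: 0.0851
```

{"fn": "servo_tool", "kwargs": {
  "rows": [0,0,0,-1,-1,0,0,0,-2,-1,0,0,0,-3,-1,0,0,0,-4,-1,0,0,0,-5,-1,0,0,0,-6,-1,0,0,0,-6.5,-1,0,0,0,-6.5,-1]
}}

```text
clock: 9.5
tcp_pos: [0.4675, 0.0005, 0.9861]
orientation: [[0.675, 0.001, 0.738], [-0.006, 1.0, 0.004], [-0.738, -0.007, 0.675]]
wrist_force: [-0.3, 0.4, -0.8]
finger_gap: 0.0854
```

Run:
```python
from h import *
import sim; from sim import *
np.set_printoptions(precision=4,suppress=True)
s=robot.get_state(); print(s['clock'],s['joints'],s['tcp_pos']);print(s['orientation'])
th=np.arctan2(s['orientation'][0][0],-s['orientation'][2][0]);print(th)
sim.lean=lambda t:lean(th,1)
np.set_printoptions(precision=2,suppress=True)
for r in sim.run([(.45,.14,.9),(.45,.14,.6),(.45,.14,.42),(.5,.12,.32),(.53,.067,.24),(.53,.067,.14),(.536,.066,.034),(.53,.067,.24),(.5,-.1,.24),(.5,-.27,.24),(.565,-.278,.16)],np.array(s['joints'])): print(*r)
```

```text
9.5 [-0.272   0.1134  0.2546  0.3868 -0.0026  1.9043  1.5407] [0.4675 0.0005 0.9861]
[[ 0.6751  0.001   0.7377]
 [-0.0058  1.      0.004 ]
 [-0.7377 -0.0069  0.6751]]
0.7411086570279001
[0.45 0.14 0.9 ] [-0.59 -0.03 -0.01  0.9   0.39  1.62  1.1 ] 0.0 0.001
[0.45 0.14 0.6 ] [-0.55 -0.17 -0.04  1.87  0.53  0.87  0.73] 0.0 0.0
[0.45 0.14 0.42] [-0.47 -0.02 -0.12  2.26  1.11  0.48  0.04] 0.001 0.001
[0.5  0.12 0.32] [-0.3   0.23 -0.17  2.36  2.05  0.43 -0.84] 0.002 0.003
[0.53 0.07 0.24] [ 0.01  0.46 -0.34  2.43  2.57  0.65 -1.21] 0.0 0.001
[0.53 0.07 0.14] [-0.01  0.75 -0.35  2.47  2.7   0.97 -1.33] 0.003 0.003
[0.54 0.07 0.03] [-0.02  1.06 -0.3   2.44  2.82  1.25 -1.4 ] 0.0 0.003
[0.53 0.07 0.24] [-0.03  0.45 -0.29  2.43  2.62  0.64 -1.26] 0.0 0.002
[ 0.5  -0.1   0.24] [ 0.53  0.43 -0.32  2.47  3.26  0.56 -1.42] 0.003 0.004
[ 0.5  -0.27  0.24] [ 1.12  0.54 -0.57  2.27  3.77  0.36 -1.53] 0.001 0.001
[ 0.56 -0.28  0.16] [ 0.89  0.73 -0.37  2.17  3.65  0.48 -1.42] 0.0 0.0
```

The whole path comes out feasible in the model. Descending in legs.

{"fn": "servo_tool", "kwargs": {
  "rows": [1,0.6,-1,0,-1,2,1.2,-2,0,-1,3,1.8,-3,0,-1,4,2.4,-4,0,-1,5,3,-5,0,-1,6,3.6,-6,0,-1,7,4.2,-7,0,-1,8,4.6,-8,0,-1]
}}

```text
clock: 10.3
tcp_pos: [0.452, 0.1373, 0.6443]
orientation: [[0.676, 0.0, 0.737], [-0.004, 1.0, 0.003], [-0.737, -0.005, 0.676]]
wrist_force: [1.1, 0.5, -0.6]
finger_gap: 0.0855
```

{"fn": "servo_tool", "kwargs": {
  "rows": [0.7,0,-0.7,0,-1,1.4,0,-1.4,0,-1,2.1,0,-2.1,0,-1,2.8,0,-2.8,0,-1,3.5,0,-3.5,0,-1,4.2,0,-4.2,0,-1,4.8,0,-4.7,0,-1,5.4,0,-5.2,0,-1]
}}

```text
clock: 11.1
tcp_pos: [0.4467, 0.1344, 0.4201]
orientation: [[0.675, 0.002, 0.738], [-0.005, 1.0, 0.002], [-0.738, -0.005, 0.675]]
wrist_force: [0.4, -0.3, 0.1]
finger_gap: 0.0858
```

Run:
```python
from h import *
s=robot.get_state(); print(s['clock'],s['joints'],s['tcp_pos']);print(s['orientation'])
```

```text
11.1 [-0.4096 -0.0709 -0.2202  2.2934  0.981   0.4885  0.1465] [0.4467 0.1344 0.4201]
[[ 0.6748  0.0022  0.738 ]
 [-0.0054  1.      0.0019]
 [-0.738  -0.0053  0.6748]]
```

{"fn": "servo_tool", "kwargs": {
  "rows": [0.5,-0.1,-0.1,0,-1,1,-0.1,-0.2,0,-1,1.5,-0.2,-0.4,0,-1,2,-0.2,-0.5,0,-1,2.5,-0.3,-0.7,0,-1,3,-0.4,-0.8,0,-1,3.65,-0.5,-0.95,0,-1,3.65,-0.5,-0.95,0,-1]
}}

```text
clock: 11.9
tcp_pos: [0.4998, 0.1181, 0.3192]
orientation: [[0.672, 0.002, 0.74], [-0.007, 1.0, 0.004], [-0.74, -0.008, 0.672]]
wrist_force: [0.3, -0.4, -0.9]
finger_gap: 0.0856
```

{"fn": "servo_tool", "kwargs": {
  "rows": [0.4,-0.3,-0.2,0,-1,0.8,-0.6,-0.4,0,-1,1.2,-0.9,-0.6,0,-1,1.6,-1.2,-0.7,0,-1,2,-1.5,-0.8,0,-1,2.6,-1.8,-1,0,-1,2.6,-1.8,-1,0,-1]
}}

```text
clock: 12.6
tcp_pos: [0.5306, 0.063, 0.2434]
orientation: [[0.674, 0.004, 0.739], [-0.008, 1.0, 0.002], [-0.739, -0.007, 0.674]]
wrist_force: [0.5, 0.1, -0.7]
finger_gap: 0.0852
```

Run:
```python
from h import *
s=robot.get_state(); print(s['clock'],s['joints'],s['tcp_pos']);print(s['orientation'])
a=optics.grab_frame("scene")[:,:,::-1];b=optics.grab_frame("top")[:,:,::-1]
z=lambda im,x,y,w,h,k:cv2.resize(im[y:y+h,x:x+w],None,fx=k,fy=k,interpolation=cv2.INTER_CUBIC)
cv2.imwrite("pics/g1.png",np.hstack([z(a,240,160,100,120,4),z(b,210,150,100,120,4)]))
```

```text
12.6 [ 0.1792  0.4443 -0.6473  2.4668  2.2648  0.6481 -0.9364] [0.5306 0.063  0.2434]
[[ 0.674   0.0042  0.7388]
 [-0.0082  1.      0.0018]
 [-0.7387 -0.0073  0.674 ]]
```

View pics/g1.png

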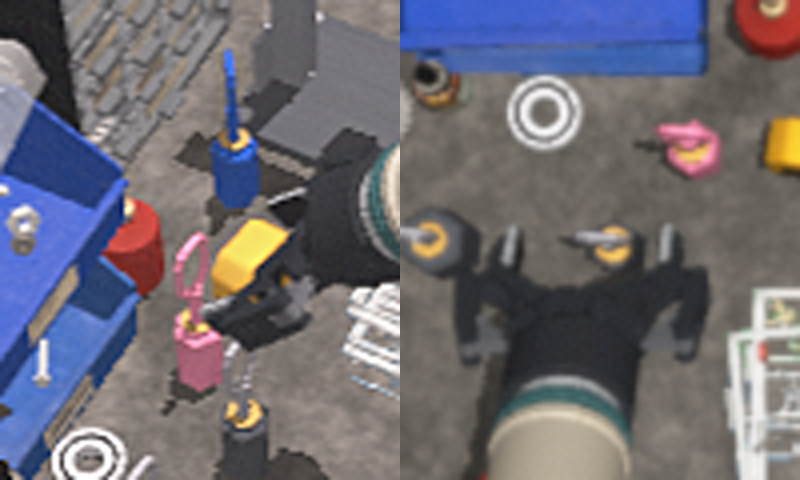

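Top view: the open fingers (pads at crop (510,245) and (668,245)) straddle the small weight's collar at (610,243), and the pink look-alike at (693,145) is clear. Descending vertically.

{"fn": "servo_tool", "kwargs": {
  "rows": [0.4,0,-0.4,0,-1,0.9,0.1,-0.8,0,-1,1.4,0.1,-1.25,0,-1,1.9,0.1,-1.7,0,-1,2.4,0.1,-2.15,0,-1,2.9,0.1,-2.6,0,-1,3.3,0.1,-2.95,0,-1]
}}

```text
clock: 13.4
tcp_pos: [0.5551, 0.072, 0.1111]
orientation: [[0.661, 0.003, 0.75], [-0.013, 1.0, 0.008], [-0.75, -0.014, 0.661]]
wrist_force: [-0.3, 0.2, -0.0]
finger_gap: 0.0855
```

{"fn": "servo_tool", "kwargs": {
  "rows": [0.3,0,-0.25,0,-1,0.7,0,-0.6,0,-1,1.1,0,-1,0,-1,1.5,0,-1.35,0,-1,1.9,0,-1.7,0,-1,1.9,0,-1.7,0,-1]
}}

```text
clock: 14.0
tcp_pos: [0.554, 0.0709, 0.034]
orientation: [[0.66, 0.002, 0.752], [-0.013, 1.0, 0.008], [-0.752, -0.015, 0.66]]
wrist_force: [-0.5, -0.2, 0.2]
finger_gap: 0.0853
```

Run:
```python
from h import *
s=robot.get_state(); print(s['clock'],s['joints'],s['tcp_pos'],s['wrist_force']);print(s['orientation'])
b=optics.grab_frame("top")[:,:,::-1];a=optics.grab_frame("scene")[:,:,::-1]
z=lambda im,x,y,w,h,k:cv2.resize(im[y:y+h,x:x+w],None,fx=k,fy=k,interpolation=cv2.INTER_CUBIC)
cv2.imwrite("pics/g2.png",np.hstack([z(a,260,210,80,90,5),z(b,220,170,80,90,5)]))
```

```text
14.0 [ 0.4047  1.3585 -1.1475  2.4586  2.3861  1.5451 -0.6239] [0.554  0.0709 0.034 ] [-0.4823 -0.1795  0.1589]
[[ 0.6596  0.0022  0.7516]
 [-0.0129  0.9999  0.0084]
 [-0.7515 -0.0152  0.6595]]
```

View pics/g2.png

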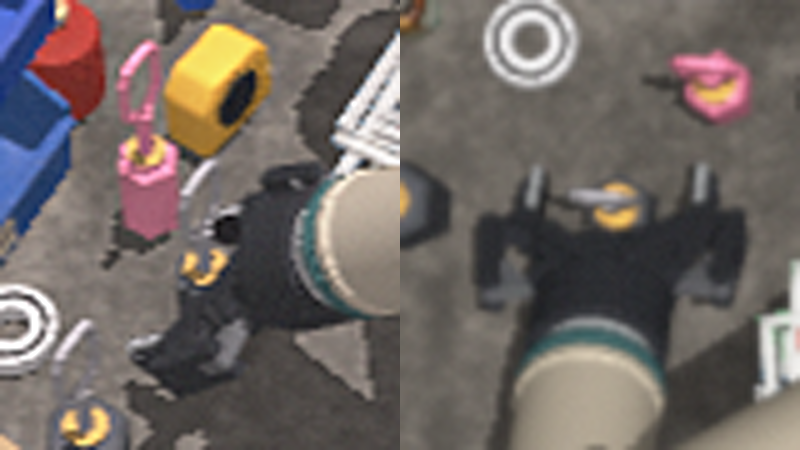

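The J4 limit pushed the TCP to x=0.554, 18 mm past the weight's axis; there is no contact yet. The eye is just ahead of the palm. I'll back off along −x and see how much is reachable.

{"fn": "servo_tool", "kwargs": {
  "rows": [-0.2,-0.1,-0.2,0,-1,-0.4,-0.1,-0.4,0,-1,-0.4,-0.1,-0.4,0,-1,-0.4,-0.1,-0.4,0,-1]
}}

```text
clock: 14.5
tcp_pos: [0.551, 0.0715, 0.0368]
orientation: [[0.659, 0.005, 0.752], [-0.012, 1.0, 0.004], [-0.752, -0.011, 0.659]]
wrist_force: [0.2, -0.2, -0.4]
finger_gap: 0.0852
```

```bash
cat > st.py <<'E'
from h import *
s=robot.get_state(); print(s['clock'],s['joints'],s['tcp_pos'],s['wrist_force']);print(s['orientation'])
E
python3 st.py
python3 - <<'E'
from kin import *
np.set_printoptions(precision=3,suppress=True)
q=np.array([0.4047,1.3585,-1.1475,2.4586,2.3861,1.5451,-0.6239]);X,R=FK(q);print("model err",X-[.554,.0709,.034],R[:,0],R[:,1])
q=np.array([0.1792,.4443,-.6473,2.4668,2.2648,.6481,-.9364]);X,R=FK(q);print("model err",X-[.5306,.063,.2434],R[:,0],R[:,1])
E
```

```text
14.5 [ 0.4374  1.4268 -1.2469  2.4662  2.362   1.6273 -0.546 ] [0.551  0.0715 0.0368] [ 0.1755 -0.1986 -0.435 ]
[[ 0.6592  0.0051  0.752 ]
 [-0.0118  0.9999  0.0036]
 [-0.7519 -0.0113  0.6592]]
model err [-0.039  0.028  0.02 ] [ 0.61   0.056 -0.79 ] [-0.073  0.997  0.014]
model err [-0.048  0.017 -0.007] [ 0.6    0.012 -0.8  ] [-0.029  1.    -0.007]
```

My model extrapolates badly here because the joint offsets were overfitted. Refitting with the new poses.

```bash
python3 - <<'E'
f=open('fit.py').read()
new=""",
([-.272,.1134,.2546,.3868,-.0026,1.9043,1.5407],[.4675,.0005,.9861],[.6751,-.0058,-.7377,.001,1,-.0069]),
([-.4096,-.0709,-.2202,2.2934,.981,.4885,.1465],[.4467,.1344,.4201],[.6748,-.0054,-.738,.0022,1,-.0053]),
([.1792,.4443,-.6473,2.4668,2.2648,.6481,-.9364],[.5306,.063,.2434],[.674,-.0082,-.7387,.0042,1,-.0073]),
([.4047,1.3585,-1.1475,2.4586,2.3861,1.5451,-.6239],[.554,.0709,.034],[.6596,-.0129,-.7515,.0022,.9999,-.0152]),
([.4374,1.4268,-1.2469,2.4662,2.362,1.6273,-.546],[.551,.0715,.0368],[.6592,-.0118,-.7519,.0051,.9999,-.0113])]
best=None"""
f=f.replace("]\nbest=None",new,1) if "]\nbest=None" in f else f
f=f.replace("1e-3*np.array(p)[8:]","1e-3*np.array(p)[8:],0.1*np.array(p)[9:14]")
open('fit.py','w').write(f)
E
python3 fit.py|tail -18
```

```text
[ 0.3411  0.5571  0.3813  0.3268  0.0024  0.0038  1.5655 -0.0088  0.0007
  0.0011 -0.0001 -0.0018 -0.0037 -0.0007 -0.0112 -0.0112  0.0006 -0.0003
 -0.0031]
[ 0.0011  0.0006 -0.0004] [0.0028 0.0006 0.    ] [-0.0008 -0.0004  0.0006]
[ 0.0007  0.0007 -0.0003] [0.0025 0.0005 0.    ] [-0.0008 -0.0003  0.0001]
[ 0.0015  0.0006 -0.0002] [0.0012 0.0005 0.    ] [ 0.0001  0.     -0.0005]
[ 0.0046  0.0013 -0.0007] [0.0007 0.0013 0.    ] [ 0.0004  0.     -0.0013]
[-0.0026 -0.0004 -0.0001] [0.0006 0.0001 0.    ] [ 0.0005  0.     -0.    ]
[ 0.0004 -0.0001 -0.0005] [0.0006 0.0007 0.0001] [ 0.0005  0.     -0.0007]
[-0.0058 -0.003   0.0001] [ 0.001  -0.001   0.0001] [0.0006 0.     0.001 ]
[-0.0012 -0.0004  0.0001] [ 0.0006 -0.001   0.0002] [0.0005 0.     0.0012]
[ 0.001  -0.0007  0.0003] [ 0.0004 -0.0017  0.0003] [-0.0001  0.      0.002 ]
[ 0.0001 -0.0007  0.0009] [ 0.0003 -0.0027  0.0004] [-0.0006  0.0001  0.0032]
[0.0018 0.0004 0.0004] [ 0.0004 -0.0026  0.0004] [ 0.0005 -0.0001 -0.0032]
[-0.0022 -0.      0.0003] [-0.0006 -0.002  -0.0006] [ 0.0003 -0.     -0.0024]
[ 0.0009 -0.0012  0.0005] [-0.0018 -0.0016 -0.0016] [ 0.0015 -0.     -0.0008]
[-0.0002  0.0011 -0.0002] [-0.0009 -0.0014 -0.0008] [ 0.0034 -0.      0.0011]
[ 0.      0.0017 -0.0003] [-0.0008 -0.0015 -0.0006] [0.0035 0.     0.0012]
```

The model now matches to about 2 mm. At the J4 limit, a slightly steeper lean lets the TCP come back to the weight's axis, and that also clears the palm better. I'll push back so the controller trades a few degrees of lean.

{"fn": "servo_tool", "kwargs": {
  "rows": [-1.1,-0.1,-1.25,0,-1]
}}

```text
clock: 14.6
tcp_pos: [0.542, 0.0777, 0.0304]
orientation: [[0.64, 0.015, 0.768], [-0.025, 1.0, 0.002], [-0.768, -0.02, 0.641]]
wrist_force: [0.4, 0.7, -0.6]
finger_gap: 0.0853
```

{"fn": "servo_tool", "kwargs": {
  "rows": [-1.1,0,-1.25,0,-1]
}}

```text
clock: 14.7
tcp_pos: [0.5304, 0.0909, 0.0248]
orientation: [[0.62, 0.023, 0.784], [-0.037, 0.999, 0.001], [-0.784, -0.03, 0.621]]
wrist_force: [-0.3, -0.1, 0.9]
finger_gap: 0.0856
```

```bash
python3 st.py
```

```text
14.7 [ 0.3535  1.4322 -1.2462  2.4663  2.2786  1.6687 -0.6178] [0.5304 0.0909 0.0248] [-0.2761 -0.1209  0.8702]
[[ 0.6202  0.0227  0.7841]
 [-0.0375  0.9993  0.0007]
 [-0.7835 -0.0298  0.6206]]
```

The pinned J3 is drifting the tool sideways. I'll simulate options from the current joints with the refitted model before acting.

```bash
cat > sim2.py <<'E'
import sim; from sim import *
from h import robot
s=robot.get_state();q=np.array(s['joints']);X,R0=FK(q);print(X-s['tcp_pos'])
np.set_printoptions(precision=3,suppress=True)
R=np.array(s['orientation']);th=np.arctan2(R[0,0],-R[2,0])
for t in(th,.64,.6):
  print("lean",t); sim.lean=lambda _:lean(t,1)
  for r in sim.run([(.54,.066,.06),(.56,.066,.22),(.538,.066,.22),(.538,.066,.12),(.536,.066,.034)],q): print(*r)
E
python3 sim2.py
python3 - <<'E'
from kin import *
np.set_printoptions(precision=3,suppress=True)
rng=np.random.default_rng(0)
for th in(.6,.64,.67,.7):
  R=lean(th,1)
  for dz in(0,-.006):
    b=[]
    for k in range(14):
      q,e=ik(np.array([.536,.066,.034+dz]),R,rng.uniform(LO,HI),1e-5); b.append((e,q))
    b.sort(key=lambda t:t[0]); print(th,dz,round(b[0][0],4),b[0][1])
E
```

```text
[-0.0006  0.0019 -0.0003]
lean 0.6695614580861766
[0.54  0.066 0.06 ] [ 0.46   1.302 -1.25   2.47   2.253  1.486 -0.562] 0.002 0.002
[0.56  0.066 0.22 ] [ 0.539  0.75  -1.25   2.368  1.916  0.971 -0.466] 0.0 0.001
[0.538 0.066 0.22 ] [ 0.529  0.722 -1.25   2.419  1.924  0.971 -0.526] 0.0 0.0
[0.538 0.066 0.12 ] [ 0.416  0.998 -1.13   2.47   2.171  1.202 -0.682] 0.003 0.003
[0.536 0.066 0.034] [ 0.367  1.233 -1.021  2.47   2.372  1.369 -0.74 ] 0.003 0.004
lean 0.64
[0.54  0.066 0.06 ] [ 0.466  1.284 -1.25   2.462  2.225  1.451 -0.554] 0.0 0.001
[0.56  0.066 0.22 ] [ 0.547  0.74  -1.25   2.344  1.863  0.939 -0.413] 0.0 0.0
[0.538 0.066 0.22 ] [ 0.539  0.711 -1.25   2.394  1.872  0.935 -0.473] 0.0 0.0
[0.538 0.066 0.12 ] [ 0.426  0.987 -1.135  2.461  2.144  1.171 -0.659] 0.0 0.0
[0.536 0.066 0.034] [ 0.373  1.217 -1.024  2.465  2.348  1.334 -0.729] 0.0 0.0
lean 0.6
[0.54  0.066 0.06 ] [ 0.475  1.255 -1.25   2.435  2.173  1.387 -0.524] 0.0 0.001
[0.56  0.066 0.22 ] [ 0.556  0.73  -1.25   2.311  1.786  0.904 -0.337] 0.0 0.0
[0.538 0.066 0.22 ] [ 0.551  0.7   -1.25   2.361  1.797  0.895 -0.395] 0.0 0.0
[0.538 0.066 0.12 ] [ 0.441  0.968 -1.142  2.431  2.084  1.114 -0.603] 0.0 0.0
[0.536 0.066 0.034] [ 0.388  1.195 -1.037  2.44   2.293  1.273 -0.686] 0.0 0.0
0.6 0 0.0 [ 0.471  1.334 -1.234  2.44   2.231  1.444 -0.524]
0.6 -0.006 0.0 [-0.91   1.433  1.15   2.441  3.834  1.257 -2.939]
0.64 0 0.0 [ 0.442  1.323 -1.178  2.465  2.299  1.46  -0.596]
0.64 -0.006 0.0 [-0.314  0.974  0.06   2.465  2.987  0.924 -1.73 ]
0.67 0 0.003 [ 0.465  1.397 -1.25   2.47   2.308  1.556 -0.535]
0.67 -0.006 0.0025 [ 0.467  1.421 -1.25   2.47   2.324  1.573 -0.527]
0.7 0 0.0071 [ 0.46   1.415 -1.25   2.47   2.333  1.586 -0.534]
0.7 -0.006 0.0065 [ 0.463  1.439 -1.25   2.47   2.35   1.602 -0.525]
```

At the current lean (0.67 rad) the TCP can sit within about 3 mm of the weight's axis, which is good. I'll shift back to y≈0.067 with a small turn to level the jaws; the resulting yaw of −3.5° matches the eye bar's measured yaw.

{"fn": "servo_tool", "kwargs": {
  "rows": [0,-0.4,0.25,0.2,-1,0,-0.8,0.45,0.35,-1,0,-0.8,0.45,0.35,-1]
}}

```text
clock: 15.0
tcp_pos: [0.5411, 0.0665, 0.0346]
orientation: [[0.622, 0.06, 0.781], [-0.037, 0.998, -0.047], [-0.782, 0.0, 0.623]]
wrist_force: [-0.6, 0.4, -1.1]
finger_gap: 0.0856
```

```bash
python3 st.py;  python3 - <<'E'
from h import *
b=optics.grab_frame("top")[:,:,::-1];a=optics.grab_frame("scene")[:,:,::-1]
z=lambda im,x,y,w,h,k:cv2.resize(im[y:y+h,x:x+w],None,fx=k,fy=k,interpolation=cv2.INTER_CUBIC)
cv2.imwrite("pics/g3.png",np.hstack([z(a,270,220,60,70,6),z(b,230,180,60,70,6)]))
E
```

```text
15.0 [ 0.4277  1.3968 -1.2463  2.4609  2.2864  1.602  -0.6103] [0.5411 0.0665 0.0346] [-0.6347  0.4384 -1.1088]
[[ 0.6217  0.0602  0.781 ]
 [-0.0373  0.9982 -0.0472]
 [-0.7824  0.0002  0.6228]]
```

View pics/g3.png

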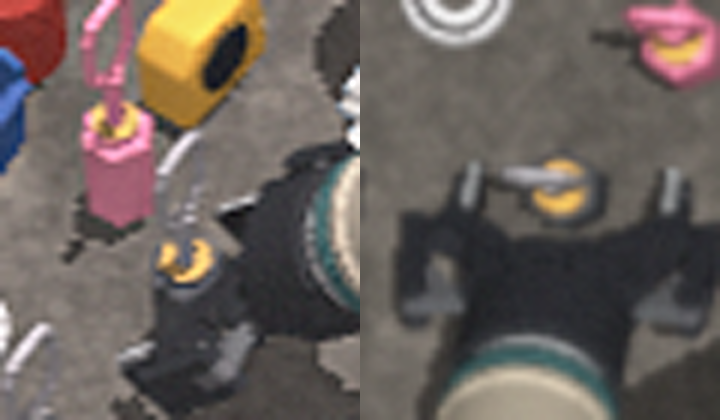

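The weight stands upright and unmoved between the pads, with the eye clear of the palm (top crop: pads at x 470 and 670, collar at 560). Closing at 80 N.

{"fn": "servo_tool", "kwargs": {
  "rows": [0,0,0,0,1,0,0,0,0,1,0,0,0,0,1,0,0,0,0,1,0,0,0,0,1,0,0,0,0,1,0,0,0,0,1,0,0,0,0,1],
  "squeeze": 80
}}

```text
clock: 15.9
tcp_pos: [0.54, 0.0682, 0.0331]
orientation: [[0.619, 0.057, 0.783], [-0.034, 0.998, -0.046], [-0.784, 0.002, 0.62]]
wrist_force: [-1.0, 3.3, 1.2]
finger_gap: 0.031
```

```bash
python3 st.py
python3 - <<'E'
import sim; from sim import *
from h import robot
s=robot.get_state();q=np.array(s['joints']);R=np.array(s['orientation'])
np.set_printoptions(precision=3,suppress=True)
sim.lean=lambda _:R
for r in sim.run([(.545,.066,.1),(.55,.066,.25),(.52,-.05,.25),(.5,-.2,.25),(.505,-.28,.2),(.54,-.278,.19),(.575,-.278,.185),(.58,-.278,.12)],q): print(*r)
E
```

```text
15.9 [ 0.4262  1.4005 -1.2469  2.4613  2.2869  1.6017 -0.6098] [0.54   0.0682 0.0331] [-0.9616  3.2586  1.1869]
[[ 0.6194  0.0574  0.7829]
 [-0.034   0.9983 -0.0464]
 [-0.7843  0.0021  0.6204]]
[0.545 0.066 0.1  ] [ 0.434  1.16  -1.25   2.462  2.149  1.414 -0.647] 0.0 0.0
[0.55  0.066 0.25 ] [ 0.535  0.643 -1.25   2.355  1.807  0.921 -0.474] 0.0 0.0
[ 0.52 -0.05  0.25] [ 0.883  0.584 -1.25   2.442  1.964  0.705 -0.392] 0.0 0.0
[ 0.5  -0.2   0.25] [ 1.277  0.58  -1.153  2.369  2.088  0.375 -0.11 ] 0.0 0.0
[ 0.505 -0.28   0.2  ] [ 1.345  0.739 -1.051  2.287  2.205  0.347  0.003] 0.0 0.0
[ 0.54  -0.278  0.19 ] [ 1.262  0.773 -1.015  2.229  2.181  0.366  0.014] 0.0 0.0
[ 0.575 -0.278  0.185] [ 1.184  0.79  -0.968  2.16   2.14   0.357  0.039] 0.0 0.0
[ 0.58  -0.278  0.12 ] [ 1.181  0.97  -1.     2.172  2.288  0.513 -0.011] 0.0 0.0
```

Gripped: the opening reads 31 mm on the 32 mm flats. Lifting.

{"fn": "servo_tool", "kwargs": {
  "rows": [-0.2,0,0.17,0,1,-0.6,0,0.5,0,1,-1.1,0,0.95,0,1,-1.7,0,1.45,0,1,-2.3,0,1.95,0,1,-2.9,0,2.45,0,1,-3.3,0,2.8,0,1,-3.3,0,2.8,0,1]
}}

```text
clock: 16.7
tcp_pos: [0.5452, 0.0659, 0.1651]
orientation: [[0.622, 0.061, 0.78], [-0.039, 0.998, -0.047], [-0.782, -0.001, 0.623]]
wrist_force: [0.6, -0.2, -5.6]
finger_gap: 0.0309
```

```bash
python3 st.py
```

```text
16.7 [ 0.4504  0.9275 -1.2431  2.4315  2.0148  1.2082 -0.6319] [0.5452 0.0659 0.1651] [ 0.5531 -0.206  -5.5965]
[[ 0.6222  0.0611  0.7805]
 [-0.0393  0.9981 -0.0469]
 [-0.7819 -0.0015  0.6234]]
```

{"fn": "servo_tool", "kwargs": {
  "rows": [-0.03,-0.5,0,0,1,-0.1,-1.4,-0.05,0,1,-0.15,-2.5,-0.1,0,1,-0.2,-3.6,-0.12,0,1,-0.25,-4.7,-0.15,0,1,-0.3,-5.8,-0.18,0,1,-0.35,-6.9,-0.2,0,1,-0.4,-8,-0.25,0,1]
}}

```text
clock: 17.5
tcp_pos: [0.5151, -0.1737, 0.1652]
orientation: [[0.616, 0.061, 0.785], [-0.036, 0.998, -0.049], [-0.787, 0.002, 0.617]]
wrist_force: [0.7, 0.2, -5.3]
finger_gap: 0.031
```

{"fn": "servo_tool", "kwargs": {
  "rows": [-0.05,-1,-0.05,0,1,-0.1,-2,-0.1,0,1,-0.15,-2.8,-0.12,0,1,-0.17,-3.4,-0.12,0,1,-0.17,-3.5,-0.12,0,1,-0.17,-3.5,-0.12,0,1]
}}

```text
clock: 18.1
tcp_pos: [0.5038, -0.2767, 0.1676]
orientation: [[0.617, 0.061, 0.784], [-0.036, 0.998, -0.049], [-0.786, 0.002, 0.619]]
wrist_force: [-0.3, 1.1, -4.8]
finger_gap: 0.0312
```

```bash
python3 st.py;  python3 - <<'E'
from h import *
a=optics.grab_frame("scene")[:,:,::-1];cv2.imwrite("pics/f4.png",a);b=optics.grab_frame("top")[:,:,::-1];cv2.imwrite("pics/t4.png",b)
z=lambda im,x,y,w,h,k:cv2.resize(im[y:y+h,x:x+w],None,fx=k,fy=k,interpolation=cv2.INTER_CUBIC)
cv2.imwrite("pics/h4.png",np.hstack([z(a,320,100,50,75,8),z(b,370,170,50,75,8)]))
E
```

```text
18.1 [ 1.3524  0.8688 -1.1102  2.2998  2.2225  0.4855  0.0377] [ 0.5038 -0.2767  0.1676] [-0.2834  1.0787 -4.8307]
[[ 0.6174  0.0611  0.7842]
 [-0.0364  0.9981 -0.0491]
 [-0.7858  0.0018  0.6185]]
```

View pics/h4.png

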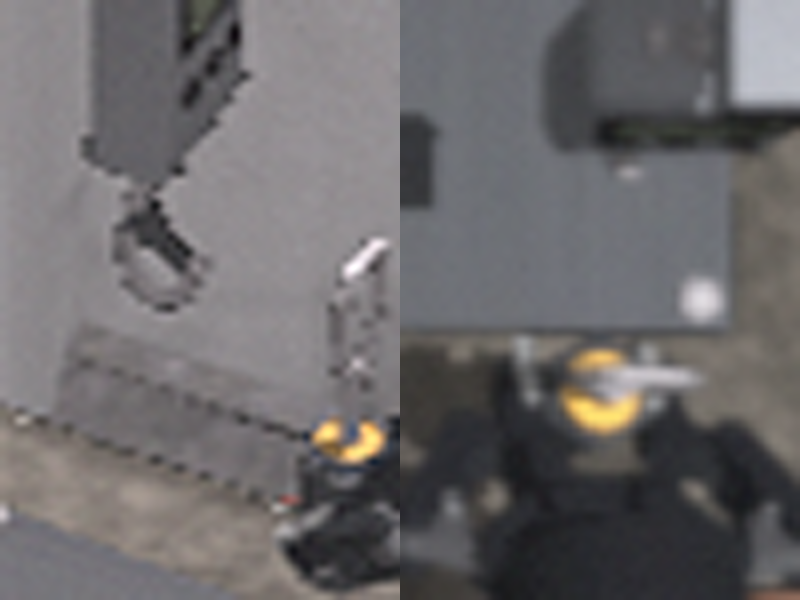

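Scene: the eye bar is at (365.9,132.2), the hook's point at about (345.6,132.8) and its bowl underside at (340.4,138.5). Top: the bar centre is at (401.9,217.4) and the hook's point at (398.8,191.5).

Run:
```python
from h import *
bar=tri([("scene",365.9,132.2),("top",401.9,217.4)]);print("bar",bar,bar-[.5038,-.2767,.1676])
tip=tri([("scene",345.6,132.8),("top",398.8,191.5)]);print("tip",tip)
# reprojection consistency & model hook drawn for candidates
exp=np.array([.5038-.002,-.2767,.1676+.125]);print("expected bar proj",proj("scene",exp),proj("top",exp))
c=np.cos(-.025);sn=np.sin(-.025)
for seat in([.581,-.278,.2467],[.585,-.278,.247],[.585,-.279,.244]):
    f=lambda x,z:[seat[0]+x*c,seat[1]+x*sn,seat[2]+z]
    print(seat,"tip,under,latchrivet scene",proj("scene",[f(-.0155,.020),f(0,-.011),f(.009,.0315)]),"tip top",proj("top",f(-.0155,.02)))
```

```text
bar [ 0.5036 -0.2813  0.2876] [-0.0002 -0.0046  0.12  ]
tip [ 0.5664 -0.2803  0.261 ]
expected bar proj [[366.0094 132.0809]] [[400.2638 218.1049]]
[0.581, -0.278, 0.2467] tip,under,latchrivet scene [[345.412  131.9958]
 [340.3668 138.1018]
 [337.9957 126.445 ]] tip top [[398.0879 191.8427]]
[0.585, -0.278, 0.247] tip,under,latchrivet scene [[344.1698 131.5129]
 [339.1522 137.6245]
 [336.757  125.9652]] tip top [[398.0483 190.1586]]
[0.585, -0.279, 0.244] tip,under,latchrivet scene [[344.277  132.0658]
 [339.2672 138.1545]
 [336.8793 126.5298]] tip top [[398.2856 190.2729]]
```

The hook seat is about (0.581, −0.280, 0.245), consistent in both views to under 1 px, and the bar is at TCP + (−0.002, 0, 0.125). To pass the hook's point through the eye opening, the bar goes in at z≈0.2755, i.e. TCP z≈0.151.

{"fn": "servo_tool", "kwargs": {
  "rows": [0.4,0,0.2,0,1,0.8,0,0.4,0,1,1.18,0,0.6,0,1,1.18,0,0.6,0,1]
}}

```text
clock: 18.6
tcp_pos: [0.5434, -0.2776, 0.152]
orientation: [[0.62, 0.058, 0.782], [-0.035, 0.998, -0.046], [-0.784, 0.002, 0.621]]
wrist_force: [-1.0, 0.4, -4.5]
finger_gap: 0.0312
```

```bash
python3 st.py
```

```text
18.6 [ 1.2735  0.9175 -1.0765  2.2293  2.2164  0.5044  0.0511] [ 0.5434 -0.2776  0.152 ] [-0.9516  0.3982 -4.4529]
[[ 0.6203  0.0575  0.7823]
 [-0.0345  0.9983 -0.046 ]
 [-0.7836  0.0015  0.6213]]
```

{"fn": "servo_tool", "kwargs": {
  "rows": [0.15,0,0.18,0,1,0.3,0,0.36,0,1,0.45,0,0.54,0,1,0.6,0.02,0.72,0,1,0.76,0.02,0.91,0,1,0.76,0.02,0.91,0,1]
}}

```text
clock: 19.2
tcp_pos: [0.5779, -0.2798, 0.152]
orientation: [[0.62, 0.058, 0.782], [-0.036, 0.998, -0.046], [-0.783, 0.0, 0.621]]
wrist_force: [0.1, 0.5, -4.8]
finger_gap: 0.0312
```

```bash
python3 st.py;  python3 - <<'E'
from h import *
a=optics.grab_frame("scene")[:,:,::-1];cv2.imwrite("pics/f5.png",a)
z=lambda im,x,y,w,h,k:cv2.resize(im[y:y+h,x:x+w],None,fx=k,fy=k,interpolation=cv2.INTER_CUBIC)
cv2.imwrite("pics/h5.png",z(a,310,100,60,50,10))
E
```

```text
19.2 [ 1.2076  0.9158 -1.0371  2.1555  2.1667  0.4767  0.0822] [ 0.5779 -0.2798  0.152 ] [ 0.1224  0.5222 -4.7936]
[[ 0.6204  0.0583  0.7821]
 [-0.0361  0.9983 -0.0458]
 [-0.7835  0.0002  0.6214]]
```

View pics/h5.png

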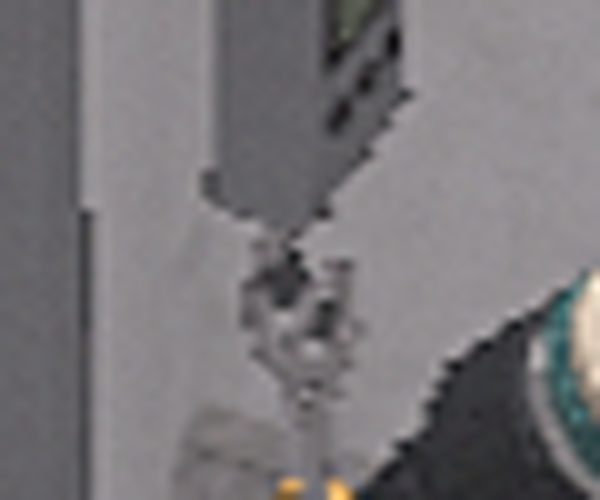

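The eye surrounds the hook with its bar above the throat, near crop (320,290), and no contact force is felt. Lowering in small steps while watching the force; hook load ≈ Fz + 4.9 N.

{"fn": "servo_tool", "kwargs": {
  "rows": [0.05,0,-0.04,0,1,0.1,0,-0.08,0,1,0.16,0,-0.12,0,1,0.21,0,-0.165,0,1,0.26,0,-0.205,0,1,0.31,0,-0.25,0,1]
}}

```text
clock: 19.85
tcp_pos: [0.5777, -0.2797, 0.1407]
orientation: [[0.622, 0.058, 0.781], [-0.036, 0.998, -0.045], [-0.782, 0.0, 0.623]]
wrist_force: [0.6, -0.3, 2.2]
finger_gap: 0.0313
```

{"fn": "servo_tool", "kwargs": {
  "rows": [0.026,0,-0.02,0,1,0.052,0,-0.041,0,1,0.078,0,-0.062,0,1]
}}

```text
clock: 20.15
tcp_pos: [0.5775, -0.2797, 0.1376]
orientation: [[0.621, 0.058, 0.781], [-0.036, 0.998, -0.045], [-0.783, -0.0, 0.622]]
wrist_force: [0.6, 1.0, 6.5]
finger_gap: 0.0313
```

{"fn": "servo_tool", "kwargs": {
  "rows": [0.026,0,-0.02,0,1,0.026,0,-0.02,0,1]
}}

```text
clock: 20.35
tcp_pos: [0.5771, -0.2797, 0.1362]
orientation: [[0.621, 0.058, 0.782], [-0.036, 0.998, -0.046], [-0.783, 0.0, 0.622]]
wrist_force: [1.3, -0.0, 4.8]
finger_gap: 0.0312
```

```bash
python3 st.py;  python3 - <<'E'
from h import *
for n in("scene",):
  optics.grab_frame(n)
  for l in("latch","hook","small_weight_eye"):
    for r in spotter.trace(n,l)[:3]:print(l,round(r["score"],2),r["extent"])
E
```

```text
20.35 [ 1.2094  0.9593 -1.0447  2.163   2.2093  0.5146  0.0662] [ 0.5771 -0.2797  0.1362] [ 1.3361 -0.0338  4.8339]
[[ 0.6205  0.0581  0.782 ]
 [-0.036   0.9983 -0.0457]
 [-0.7834  0.0002  0.6216]]
hook 0.46 [336.0, 125.2, 344.9, 133.7]
small_weight_eye 0.66 [335.6, 144.0, 344.3, 161.5]
small_weight_eye 0.51 [283.6, 221.4, 298.2, 258.9]
small_weight_eye 0.5 [295.8, 188.1, 307.4, 213.3]
```

{"fn": "servo_tool", "kwargs": {
  "rows": [0.026,0,-0.02,0,1,0.052,0,-0.041,0,1]
}}

```text
clock: 20.75
tcp_pos: [0.5765, -0.2798, 0.1336]
orientation: [[0.619, 0.059, 0.783], [-0.036, 0.998, -0.046], [-0.784, 0.0, 0.621]]
wrist_force: [0.2, -0.1, 4.7]
finger_gap: 0.0312
```

{"fn": "servo_tool", "kwargs": {
  "rows": [0.026,0,-0.02,0,1,0.052,0,-0.041,0,1]
}}

```text
clock: 20.95
tcp_pos: [0.576, -0.2797, 0.131]
orientation: [[0.618, 0.059, 0.784], [-0.036, 0.998, -0.047], [-0.785, 0.001, 0.62]]
wrist_force: [1.5, 0.4, -3.8]
finger_gap: 0.0311
```

The force rose and then dropped to −3.8 N, so the bar has slipped past the latch end. Going on to the seat.

{"fn": "servo_tool", "kwargs": {
  "rows": [0.05,0,-0.04,0,1,0.105,0,-0.083,0,1,0.16,0,-0.124,0,1,0.18,0,-0.145,0,1]
}}

```text
clock: 21.35
tcp_pos: [0.5766, -0.2797, 0.1245]
orientation: [[0.62, 0.058, 0.783], [-0.036, 0.998, -0.046], [-0.784, 0.001, 0.621]]
wrist_force: [0.1, 0.8, -0.6]
finger_gap: 0.0315
```

{"fn": "servo_tool", "kwargs": {
  "rows": [0.026,0,-0.02,0,1,0.052,0,-0.041,0,1]
}}

```text
clock: 21.55
tcp_pos: [0.5776, -0.2797, 0.1239]
orientation: [[0.622, 0.058, 0.781], [-0.036, 0.998, -0.045], [-0.783, -0.0, 0.623]]
wrist_force: [1.4, -0.0, 6.4]
finger_gap: 0.0313
```

Seated: the force rises stiffly to +6.4 N at TCP z≈0.124, a hook load of about 11.3 N. I'll centre +4 mm in x towards plumb, check, then raise the load.

{"fn": "servo_tool", "kwargs": {
  "rows": [0.04,0,0.052,0,1,0.083,0,0.104,0,1,0.083,0,0.104,0,1]
}}

```text
clock: 21.85
tcp_pos: [0.5815, -0.28, 0.1237]
orientation: [[0.621, 0.058, 0.782], [-0.036, 0.998, -0.045], [-0.783, -0.0, 0.622]]
wrist_force: [0.5, -0.7, 6.0]
finger_gap: 0.0311
```

```bash
python3 st.py;  python3 - <<'E'
from h import *
F=[]
for k in range(3):
  a=optics.grab_frame("scene");F.append(robot.get_state()["wrist_force"])
print(np.array(F)); cv2.imwrite("pics/f6.png",a[:,:,::-1])
z=lambda im,x,y,w,h,k:cv2.resize(im[y:y+h,x:x+w],None,fx=k,fy=k,interpolation=cv2.INTER_CUBIC)
cv2.imwrite("pics/h6.png",z(a[:,:,::-1],315,105,50,50,11))
E
```

```text
21.85 [ 1.2017  0.9931 -1.0438  2.1573  2.2354  0.5387  0.0594] [ 0.5815 -0.28    0.1237] [ 0.4617 -0.6759  6.018 ]
[[ 0.621   0.0581  0.7816]
 [-0.0362  0.9983 -0.0455]
 [-0.7829 -0.0001  0.6221]]
[[ 0.1893 -0.4238  7.0061]
 [-0.523  -1.0462  6.3555]
 [ 0.0856 -0.2298  7.0955]]
```

View pics/h6.png

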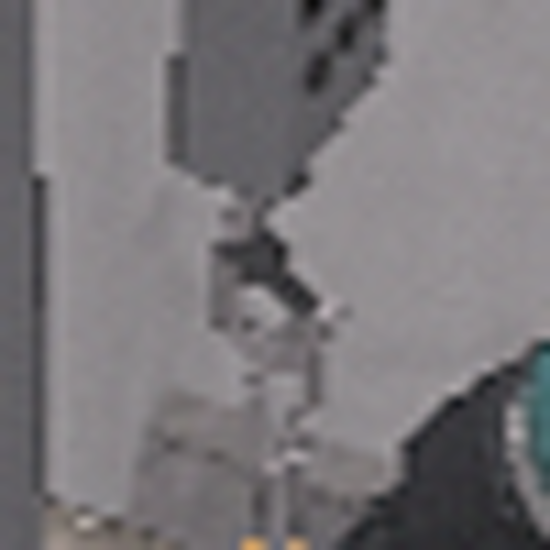

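The latch (dark bar from crop (255,240) to (310,300)) is shut and the eye's bar lies below it in the bowl. Raising the load to about 16 N (Fz ≈ 11).

{"fn": "servo_tool", "kwargs": {
  "rows": [0.015,0,-0.012,0,1,0.03,0,-0.024,0,1]
}}

```text
clock: 22.2
tcp_pos: [0.582, -0.2799, 0.1233]
orientation: [[0.622, 0.057, 0.781], [-0.036, 0.998, -0.045], [-0.782, -0.001, 0.623]]
wrist_force: [0.0, -0.0, 10.7]
finger_gap: 0.0311
```

```bash
cat > fz.py <<'E'
from h import *
F=[]
for k in range(4):
  optics.grab_frame("scene");F.append(robot.get_state()["wrist_force"])
print(np.mean(F,0),np.array(F)[:,2],robot.get_state()["clock"])
E
python3 fz.py
```

```text
[ 0.153  -0.4096  9.1361] [9.5187 9.1781 9.1194 8.7281] 22.4
```

{"fn": "servo_tool", "kwargs": {
  "rows": [0.013,0,-0.01,0,1]
}}

```text
clock: 22.5
tcp_pos: [0.5823, -0.2799, 0.1232]
orientation: [[0.623, 0.057, 0.78], [-0.036, 0.998, -0.044], [-0.781, -0.001, 0.624]]
wrist_force: [-0.3, -0.4, 11.7]
finger_gap: 0.0313
```

```bash
python3 fz.py
```

```text
[ 0.3598 -0.4648 10.7251] [11.193  10.2603 11.0072 10.4398] 22.7
```

Load is about 15.8 N. Holding.

{"fn": "servo_tool", "kwargs": {
  "rows": [0.002,0,-0.002,0,1,0.002,0,-0.002,0,1,0.002,0,-0.002,0,1,0.002,0,-0.002,0,1,0.002,0,-0.002,0,1,0.002,0,-0.002,0,1]
}}

```text
clock: 23.3
tcp_pos: [0.5824, -0.2799, 0.1233]
orientation: [[0.623, 0.057, 0.78], [-0.036, 0.998, -0.044], [-0.781, -0.001, 0.624]]
wrist_force: [0.4, -0.2, 11.1]
finger_gap: 0.0311
```

```bash
python3 fz.py
```

```text
[ 0.0731 -0.4639 10.9535] [11.0735 10.6741 11.252  10.8146] 23.5
```

{"fn": "servo_tool", "kwargs": {
  "rows": [0,0,0,0,1,0,0,0,0,1,0,0,0,0,1,0,0,0,0,1,0,0,0,0,1]
}}

```text
clock: 24.0
tcp_pos: [0.5824, -0.2799, 0.1233]
orientation: [[0.623, 0.057, 0.78], [-0.036, 0.998, -0.044], [-0.781, -0.001, 0.624]]
wrist_force: [0.2, 0.7, 10.9]
finger_gap: 0.0309
```

Held at about 16 N for about 1.5 s. Unloading until the scale carries just the weight.

{"fn": "servo_tool", "kwargs": {
  "rows": [-0.026,0,0.021,0,1,-0.052,0,0.041,0,1,-0.075,0,0.06,0,1,-0.075,0,0.06,0,1]
}}

```text
clock: 24.4
tcp_pos: [0.5804, -0.28, 0.1239]
orientation: [[0.619, 0.059, 0.783], [-0.036, 0.998, -0.046], [-0.784, 0.0, 0.62]]
wrist_force: [0.2, 0.7, 4.3]
finger_gap: 0.0311
```

```bash
python3 fz.py
```

```text
[0.3718 0.0688 5.0283] [4.494  5.0246 5.0405 5.5539] 24.6
```

{"fn": "servo_tool", "kwargs": {
  "rows": [-0.026,0,0.021,0,1,-0.052,0,0.041,0,1,-0.052,0,0.041,0,1]
}}

```text
clock: 24.9
tcp_pos: [0.5792, -0.2801, 0.1245]
orientation: [[0.617, 0.059, 0.784], [-0.036, 0.998, -0.048], [-0.786, 0.001, 0.618]]
wrist_force: [-0.0, -0.2, -2.3]
finger_gap: 0.031
```

```bash
python3 fz.py; python3 st.py
```

```text
[ 0.069   0.2789 -3.6781] [-2.3672 -3.6986 -3.6835 -4.9633] 25.1
25.1 [ 1.2022  0.9862 -1.0409  2.1584  2.2266  0.5322  0.0618] [ 0.5796 -0.28    0.1248] [ 0.2801  0.6827 -4.9633]
[[ 0.6179  0.0592  0.784 ]
 [-0.0356  0.9982 -0.0474]
 [-0.7855  0.0013  0.6189]]
```

{"fn": "servo_tool", "kwargs": {
  "rows": [0.018,0,-0.015,0,1,0.018,0,-0.015,0,1]
}}

```text
clock: 25.3
tcp_pos: [0.5802, -0.28, 0.1247]
orientation: [[0.619, 0.059, 0.783], [-0.036, 0.998, -0.047], [-0.785, 0.001, 0.62]]
wrist_force: [-0.1, 0.5, -2.7]
finger_gap: 0.0306
```

```bash
python3 fz.py
```

```text
[-0.1389 -0.0304 -4.1008] [-4.5764 -3.234  -4.6155 -3.9775] 25.5
```

{"fn": "servo_tool", "kwargs": {
  "rows": [0.026,0,-0.02,0,1,0.026,0,-0.02,0,1]
}}

```text
clock: 25.7
tcp_pos: [0.5808, -0.2799, 0.1245]
orientation: [[0.62, 0.058, 0.782], [-0.036, 0.998, -0.046], [-0.784, 0.001, 0.621]]
wrist_force: [-0.1, 0.6, -1.3]
finger_gap: 0.0312
```

```bash
python3 fz.py
```

```text
[ 0.2726  0.0911 -1.0321] [-1.2752 -0.6279 -1.2559 -0.9695] 25.9
```

The tool now carries about 1 N, so the hook holds about 4 N. Releasing.

{"fn": "servo_tool", "kwargs": {
  "rows": [0,0,0,0,0.2,0,0,0,0,0,0,0,0,0,-0.3,0,0,0,0,-0.6,0,0,0,0,-1,0,0,0,0,-1,0,0,0,0,-1,0,0,0,0,-1]
}}

```text
clock: 26.7
tcp_pos: [0.5804, -0.28, 0.1241]
orientation: [[0.619, 0.059, 0.783], [-0.036, 0.998, -0.046], [-0.784, 0.001, 0.62]]
wrist_force: [-0.0, 0.0, 0.2]
finger_gap: 0.0854
```

```bash
python3 fz.py
python3 - <<'E'
from h import *
a=optics.grab_frame("scene")[:,:,::-1];b=optics.grab_frame("top")[:,:,::-1]
z=lambda im,x,y,w,h,k:cv2.resize(im[y:y+h,x:x+w],None,fx=k,fy=k,interpolation=cv2.INTER_CUBIC)
cv2.imwrite("pics/h7.png",np.hstack([z(a,310,105,60,85,7),z(b,370,160,50,85,7)]))
E
```

```text
[-0.1231 -0.274   0.4664] [0.5584 0.1682 0.7909 0.3481] 26.9
```

View pics/h7.png

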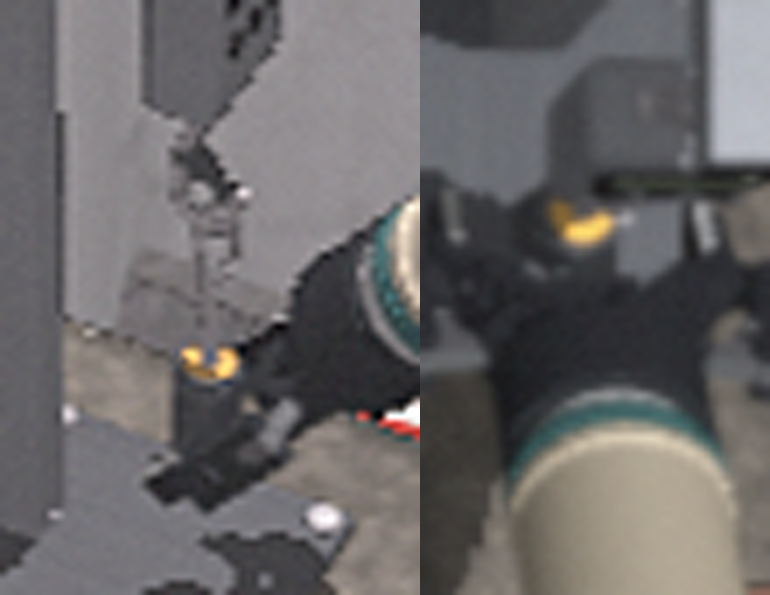

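Released: the weight hangs upright with the latch line visible above the bar, and the fingers are clear on both sides. Retreating straight back.

{"fn": "servo_tool", "kwargs": {
  "rows": [-0.25,-0.02,-0.18,0,-1,-0.6,-0.04,-0.42,0,-1,-1,-0.07,-0.7,0,-1,-1.5,-0.1,-1.05,0,-1,-2,-0.14,-1.4,0,-1,-2.5,-0.18,-1.75,0,-1,-2.85,-0.2,-2,0,-1,-2.85,-0.2,-2,0,-1]
}}

```text
clock: 27.8
tcp_pos: [0.4778, -0.2805, 0.1539]
orientation: [[0.618, 0.06, 0.784], [-0.037, 0.998, -0.047], [-0.785, 0.0, 0.619]]
wrist_force: [0.7, 0.2, -0.6]
finger_gap: 0.0857
```

{"fn": "servo_tool", "kwargs": {
  "rows": [0,0,0,0,-1,0,0,0,0,-1,0,0,0,0,-1,0,0,0,0,-1,0,0,0,0,-1,0,0,0,0,-1,0,0,0,0,-1,0,0,0,0,-1]
}}

```text
clock: 28.6
tcp_pos: [0.4801, -0.2801, 0.1539]
orientation: [[0.619, 0.059, 0.783], [-0.036, 0.998, -0.046], [-0.784, 0.001, 0.62]]
wrist_force: [0.5, -0.6, 1.4]
finger_gap: 0.0855
```

{"fn": "servo_tool", "kwargs": {
  "rows": [0,0,0,0,-1,0,0,0,0,-1,0,0,0,0,-1,0,0,0,0,-1,0,0,0,0,-1,0,0,0,0,-1,0,0,0,0,-1,0,0,0,0,-1]
}}

```text
clock: 29.4
tcp_pos: [0.4801, -0.2801, 0.1539]
orientation: [[0.619, 0.059, 0.783], [-0.036, 0.998, -0.046], [-0.784, 0.001, 0.62]]
wrist_force: [0.4, -0.1, -0.6]
finger_gap: 0.0848
```

Run:
```python
from h import *
z=lambda im,x,y,w,h,k:cv2.resize(im[y:y+h,x:x+w],None,fx=k,fy=k,interpolation=cv2.INTER_CUBIC)
f=[optics.grab_frame("scene") for _ in range(8)]
roi=np.s_[110:185,325:352]
print([round(float(np.abs(f[0][roi].astype(int)-g[roi]).mean()),2) for g in f[1:]])
o=cv2.imread("pics/scene0.png")[:,:,::-1].astype(int);d=np.abs(o-f[-1]).max(2)
print("bystander change (left bench 255:320,190:320 -> px>40):",np.argwhere(d[180:320,240:325]>40).shape)
a=f[-1][:,:,::-1];cv2.imwrite("pics/h8.png",np.hstack([z(a,305,100,65,90,6),z(a,240,170,65,90,6)]))
```

```text
[3.67, 4.85, 5.75, 6.29, 6.67, 6.87, 6.89]
bystander change (left bench 255:320,190:320 -> px>40): (238, 2)
```

View pics/h8.png

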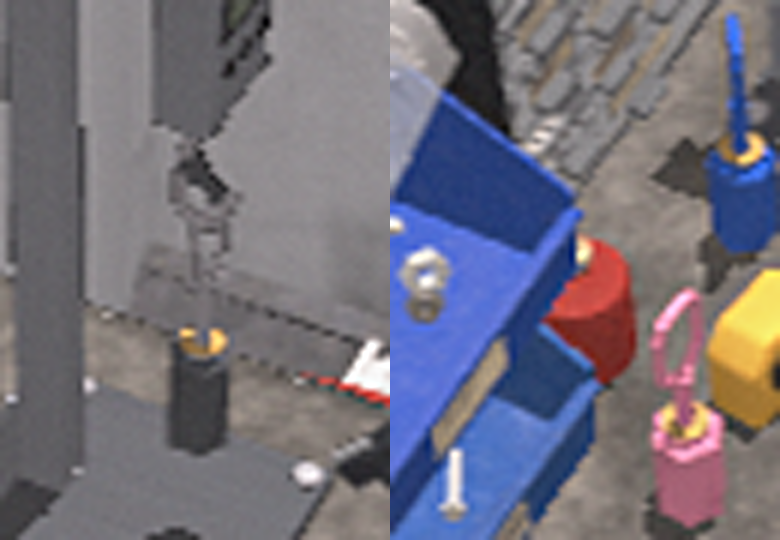

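It hangs freely with the latch shut above the bar and the neighbours in place, but the frame differences show a small swing left. I'll wait for it to die down and track the brass collar.

{"fn": "servo_tool", "kwargs": {
  "rows": [0,0,0,0,-1,0,0,0,0,-1,0,0,0,0,-1,0,0,0,0,-1,0,0,0,0,-1,0,0,0,0,-1,0,0,0,0,-1,0,0,0,0,-1]
}}

```text
clock: 30.6
tcp_pos: [0.4801, -0.2801, 0.1539]
orientation: [[0.619, 0.059, 0.783], [-0.036, 0.998, -0.047], [-0.784, 0.001, 0.62]]
wrist_force: [-0.6, -0.5, 0.1]
finger_gap: 0.0858
```

{"fn": "servo_tool", "kwargs": {
  "rows": [0,0,0,0,-1,0,0,0,0,-1,0,0,0,0,-1,0,0,0,0,-1,0,0,0,0,-1,0,0,0,0,-1,0,0,0,0,-1,0,0,0,0,-1]
}}

```text
clock: 31.4
tcp_pos: [0.4801, -0.2801, 0.1539]
orientation: [[0.619, 0.059, 0.783], [-0.036, 0.998, -0.046], [-0.784, 0.001, 0.62]]
wrist_force: [0.3, -0.2, 0.3]
finger_gap: 0.0854
```

{"fn": "servo_tool", "kwargs": {
  "rows": [0,0,0,0,-1,0,0,0,0,-1,0,0,0,0,-1,0,0,0,0,-1,0,0,0,0,-1,0,0,0,0,-1,0,0,0,0,-1,0,0,0,0,-1]
}}

```text
clock: 32.2
tcp_pos: [0.4801, -0.2801, 0.1539]
orientation: [[0.619, 0.059, 0.783], [-0.036, 0.998, -0.046], [-0.784, 0.001, 0.62]]
wrist_force: [-0.5, -0.6, -0.5]
finger_gap: 0.0855
```

{"fn": "servo_tool", "kwargs": {
  "rows": [0,0,0,0,-1,0,0,0,0,-1,0,0,0,0,-1,0,0,0,0,-1,0,0,0,0,-1,0,0,0,0,-1,0,0,0,0,-1,0,0,0,0,-1]
}}

```text
clock: 33.0
tcp_pos: [0.4801, -0.2801, 0.1539]
orientation: [[0.619, 0.059, 0.783], [-0.036, 0.998, -0.046], [-0.784, 0.001, 0.62]]
wrist_force: [-0.6, 0.4, 0.0]
finger_gap: 0.0854
```

```bash
cat > sw.py <<'E'
from h import *
P=[]
for k in range(28):
    f=optics.grab_frame("scene")[145:190,325:352].astype(float)
    w=np.clip(f[:,:,0]-f[:,:,2]-60,0,None);ys,xs=np.mgrid[:45,:27];P.append([(w*xs).sum()/w.sum()+325,(w*ys).sum()/w.sum()+145])
P=np.array(P);print(P[::3].T,np.ptp(P,0),robot.get_state()["clock"])
E
python3 sw.py
```

```text
[[339.7005 340.1255 340.0596 340.3652 340.2216 339.9001 339.6594 339.7241
  340.0609 339.9928]
 [156.2742 156.0758 155.8787 156.1844 156.3908 156.3831 156.3337 156.3134
  156.026  155.9741]] [0.7377 0.7607] 34.4
```

Residual swing is about ±1 mm. There's time left, so I'll let it damp further.

{"fn": "servo_tool", "kwargs": {
  "rows": [0,0,0,0,-1,0,0,0,0,-1,0,0,0,0,-1,0,0,0,0,-1,0,0,0,0,-1,0,0,0,0,-1,0,0,0,0,-1,0,0,0,0,-1]
}}

```text
clock: 35.2
tcp_pos: [0.4801, -0.2801, 0.1539]
orientation: [[0.619, 0.059, 0.783], [-0.036, 0.998, -0.046], [-0.784, 0.001, 0.62]]
wrist_force: [0.1, 0.3, 0.2]
finger_gap: 0.0852
```

{"fn": "servo_tool", "kwargs": {
  "rows": [0,0,0,0,-1,0,0,0,0,-1,0,0,0,0,-1,0,0,0,0,-1,0,0,0,0,-1,0,0,0,0,-1,0,0,0,0,-1,0,0,0,0,-1]
}}

```text
clock: 36.0
tcp_pos: [0.4801, -0.2801, 0.1539]
orientation: [[0.619, 0.059, 0.783], [-0.036, 0.998, -0.046], [-0.784, 0.001, 0.62]]
wrist_force: [0.6, 0.3, 0.4]
finger_gap: 0.0853
```

{"fn": "servo_tool", "kwargs": {
  "rows": [0,0,0,0,-1,0,0,0,0,-1,0,0,0,0,-1,0,0,0,0,-1,0,0,0,0,-1,0,0,0,0,-1,0,0,0,0,-1,0,0,0,0,-1]
}}

```text
clock: 36.8
tcp_pos: [0.4801, -0.2801, 0.1539]
orientation: [[0.619, 0.059, 0.783], [-0.036, 0.998, -0.046], [-0.784, 0.001, 0.62]]
wrist_force: [-0.0, 0.3, 0.6]
finger_gap: 0.0857
```

{"fn": "servo_tool", "kwargs": {
  "rows": [0,0,0,0,-1,0,0,0,0,-1,0,0,0,0,-1,0,0,0,0,-1,0,0,0,0,-1,0,0,0,0,-1,0,0,0,0,-1,0,0,0,0,-1]
}}

```text
clock: 37.6
tcp_pos: [0.4801, -0.2801, 0.1539]
orientation: [[0.619, 0.059, 0.783], [-0.036, 0.998, -0.046], [-0.784, 0.001, 0.62]]
wrist_force: [0.3, -0.1, 0.8]
finger_gap: 0.0852
```

{"fn": "servo_tool", "kwargs": {
  "rows": [0,0,0,0,-1,0,0,0,0,-1,0,0,0,0,-1,0,0,0,0,-1,0,0,0,0,-1,0,0,0,0,-1,0,0,0,0,-1,0,0,0,0,-1]
}}

```text
clock: 38.4
tcp_pos: [0.4801, -0.2801, 0.1539]
orientation: [[0.619, 0.059, 0.783], [-0.036, 0.998, -0.046], [-0.784, 0.001, 0.62]]
wrist_force: [0.5, 0.1, -0.5]
finger_gap: 0.0855
```

{"fn": "servo_tool", "kwargs": {
  "rows": [0,0,0,0,-1,0,0,0,0,-1,0,0,0,0,-1,0,0,0,0,-1,0,0,0,0,-1,0,0,0,0,-1,0,0,0,0,-1,0,0,0,0,-1]
}}

```text
clock: 39.2
tcp_pos: [0.4801, -0.2801, 0.1539]
orientation: [[0.619, 0.059, 0.783], [-0.036, 0.998, -0.046], [-0.784, 0.001, 0.62]]
wrist_force: [-1.0, 0.5, -0.2]
finger_gap: 0.0852
```

{"fn": "servo_tool", "kwargs": {
  "rows": [0,0,0,0,-1,0,0,0,0,-1,0,0,0,0,-1,0,0,0,0,-1,0,0,0,0,-1,0,0,0,0,-1,0,0,0,0,-1,0,0,0,0,-1]
}}

```text
clock: 40.0
tcp_pos: [0.4801, -0.2801, 0.1539]
orientation: [[0.619, 0.059, 0.783], [-0.036, 0.998, -0.046], [-0.784, 0.001, 0.62]]
wrist_force: [0.3, 0.1, 0.1]
finger_gap: 0.0856
```

{"fn": "servo_tool", "kwargs": {
  "rows": [0,0,0,0,-1,0,0,0,0,-1,0,0,0,0,-1,0,0,0,0,-1,0,0,0,0,-1,0,0,0,0,-1,0,0,0,0,-1,0,0,0,0,-1]
}}

```text
clock: 40.8
tcp_pos: [0.4801, -0.2801, 0.1539]
orientation: [[0.619, 0.059, 0.783], [-0.036, 0.998, -0.046], [-0.784, 0.001, 0.62]]
wrist_force: [-0.1, 0.6, 0.0]
finger_gap: 0.0853
```

{"fn": "servo_tool", "kwargs": {
  "rows": [0,0,0,0,-1,0,0,0,0,-1,0,0,0,0,-1,0,0,0,0,-1,0,0,0,0,-1,0,0,0,0,-1,0,0,0,0,-1,0,0,0,0,-1]
}}

```text
clock: 41.6
tcp_pos: [0.4801, -0.2801, 0.1539]
orientation: [[0.619, 0.059, 0.783], [-0.036, 0.998, -0.046], [-0.784, 0.001, 0.62]]
wrist_force: [-0.4, 1.0, -0.8]
finger_gap: 0.0854
```

{"fn": "servo_tool", "kwargs": {
  "rows": [0,0,0,0,-1,0,0,0,0,-1,0,0,0,0,-1,0,0,0,0,-1,0,0,0,0,-1,0,0,0,0,-1,0,0,0,0,-1,0,0,0,0,-1]
}}

```text
clock: 42.4
tcp_pos: [0.4801, -0.2801, 0.1539]
orientation: [[0.619, 0.059, 0.783], [-0.036, 0.998, -0.046], [-0.784, 0.001, 0.62]]
wrist_force: [-0.1, 0.0, 0.6]
finger_gap: 0.0857
```

```bash
python3 sw.py
python3 - <<'E'
from h import *
o=cv2.imread("pics/top0.png")[:,:,::-1].astype(int);g=optics.grab_frame("top");d=np.abs(o-g).max(2)>50
for n,(x0,y0,x1,y1) in dict(large=(205,195,240,220),bearing=(232,165,260,190),tape=(298,175,330,198),pink=(270,175,292,197),blue=(330,150,352,178),carton=(395,240,445,265),rack=(290,220,356,320)).items(): print(n,int(d[y0:y1,x0:x1].sum()))
E
```

```text
[[340.0758 339.7784 340.066  340.0428 340.1493 340.1722 340.0476 340.0758
  339.9729 340.0726]
 [156.181  156.1261 156.1763 156.2007 156.3256 156.3112 156.196  156.1686
  156.1578 156.178 ]] [0.3938 0.2133] 43.8
large 0
bearing 0
tape 0
pink 0
blue 0
carton 504
rack 39
```

Swing is now down to noise level (about ±0.3 mm). The carton's region differs from the start, most likely because the arm stands over it; moving the arm aside to check.

{"fn": "servo_tool", "kwargs": {
  "rows": [-0.2,0.8,0.05,0,-1,-0.4,1.7,0.1,0,-1,-0.6,2.7,0.15,0,-1,-0.8,3.7,0.2,0,-1,-1,4.7,0.25,0,-1,-1,5.7,0.3,0,-1,-1,6.6,0.3,0,-1,-1,6.6,0.3,0,-1]
}}

```text
clock: 44.65
tcp_pos: [0.512, -0.0858, 0.1959]
orientation: [[0.598, 0.049, 0.8], [-0.025, 0.999, -0.042], [-0.801, 0.005, 0.599]]
wrist_force: [-0.3, -1.0, -0.0]
finger_gap: 0.0851
```

```bash
python3 - <<'E'
from h import *
o=cv2.imread("pics/top0.png")[:,:,::-1].astype(int);g=optics.grab_frame("top");d=np.abs(o-g).max(2)>50
print("carton",d[238:265,395:445].sum()); s=optics.grab_frame("scene"); o2=cv2.imread("pics/scene0.png")[:,:,::-1].astype(int);d2=np.abs(o2-s).max(2)>50
print("scene carton",d2[165:205,382:410].sum())
z=lambda im,x,y,w,h,k:cv2.resize(im[y:y+h,x:x+w],None,fx=k,fy=k)
cv2.imwrite("pics/h9.png",np.hstack([g,s])[:, :, ::-1][::1]) 
cv2.imwrite("pics/h9.png",np.hstack([z(g,340,150,110,130,3),z(s,310,100,110,130,3)])[:,:,::-1])
E
sed -i 's/range(28)/range(12)/' sw.py; python3 sw.py
```

```text
carton 0
scene carton 281
[[339.9675 340.1369 340.1442 340.1458]
 [156.1973 156.3075 156.3128 156.3349]] [0.2095 0.1376] 45.35
```

The carton is unmoved (zero changed pixels from above) and the weight is still. Handing in.

```bash
python3 -c "
from rig import robot
print(robot.sign_off(), robot.get_state()['clock'])"
```

```text
the job is handed in; nothing more can be done
the job is handed in; nothing more can be done
```

The smaller weight hangs freely in the scale's hook with the latch shut above its eye. I handed the job in at about 45 s of the 67 s allowed.

**What I did:**
- **Grip:** the servo only turns the tool about its own axis, so I leaned it by pushing at the edge of reach. J4's limit left the grip lean at about 38° instead of 45°; the palm still cleared the eye.
- **Latch:** the felt force rose as the eye's bar pressed down, with a hook load of about 11 N. It then dropped as the bar slipped past the latch end, and rose again when the bar reached the bottom of the hook.
- **Pull:** I held about 16 N for roughly 1.5 s. The highest reading came to about 16.7 N, under the 20 N limit.
- **Release:** I unloaded until the tool carried only about 1 N, opened the gripper and backed off.

**Last checks:**
- **Latch:** it looks shut above the bar in the picture taken after release.
- **Swing:** the weight's movement had fallen to about the camera's noise, roughly ±0.3 mm.
- **Bystanders:** from above, the large weight, bearing, tape measure, carton and look-alikes showed no changed pixels.

**Checks that were weak or disagreed:**
- The scene camera showed changed pixels around the carton, probably the arm in front of it; the top view showed none.
- The wire rack (not on the named list) showed 39 changed pixels from above while the arm stood nearby. I did not recheck it.
- My last picture was refused by the viewer limit, so the final look rests on numbers only.
- The hook and latch joint values were never read directly. The 16 N comes from the wrist force, with noise of about 0.5–1 N.

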